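# Close a batch of capsules in the ratchet press

## Robot

A 6-joint arm with a two-finger parallel gripper is mounted at the origin on the work surface. World frame = base frame: x ahead of the robot, y to its left, z up, the work surface at z = 0. Lengths are in m, angles in rad, forces in N, time in s.
With the tool pointing down it reaches from about 0.225 to 0.875 m from the base axis. Payload 3.4 kg.
Tool frame: the origin (TCP) lies between the finger pads; the fingertips stand 25 mm ahead of it and the grasp point (between the pads) lies 6 mm ahead of it (manip.tips_ahead is the distance from the TCP to the fingertips, in m); z points along the fingers, x is the direction in which the jaws open and shut, and the axes are right-handed (so a half turn about z gives the same grasp; the last joint's range is limited). The gripper opens to 85 mm and grips with 20 to 120 N. Pads are 22 mm wide; open, the fingers measure 114 mm over their backs; the gripper's body (76 mm by 85 mm) begins 54 mm behind the grasp point. The pads swing forward as they close: fully open they stand 13 mm farther back than shut.
Start: joints at [-1.448, 0.276, 1.505, -0, 1.361, -0.121], TCP at [0.139, -0.558, 0.233] pointing down, gripper open.
Joint ranges: [-2.89, 2.89], [-0.75, 2.08], [0.22, 2.7], [-1.18, 4.32], [0.11, 2.71], [-2.7, 2.7]. Speed limits (rad/s): [2.57, 2.57, 3.14, 3.14, 3.14, 3.14].

## Interface

Orientations are given as a unit quaternion [w, x, y, z].
In Python, from rig import manip gives the robot as it stands. The module is installed in compiled form; this text tells all that it offers.
- The arm moves only by the tool send_rows, never from a script. Its argument "plan" is a list of rows, each an object with "linear": the shift along the tool's x, y, z in m, a list of three; "delta_rot": the turn, a rotation vector about the tool's x, y, z in degrees, a list of three; "fingers": the finger opening in m, from 0 to 0.0854. A call has 1 to 12 rows; each row shifts and turns the pose as measured when the row begins, along the tool's axes as they then stand; what a row does not reach is not made up. A row lasts 1/12 s, in which the tool goes at most 41.7 mm and 7.16 degrees, less where a joint would pass 70% of its speed; a pose out of reach is approached as far as the arm can. A call with a gripper value outside its range is refused whole. The fingers move at their own pace and stop on an object; "force" is the grip in N (left out, the last holds). Time passes only in rows, so rows that do not move let the fingers close. It gives the time, the measured TCP pose, the force and the opening at its end, in the units of the state.
- manip.get_state(): the state, without advancing time (a new reading comes with each control period).
- manip.get_image(name): name is "scene" or "top" or "wrist"; returns the picture (420x560x3 uint8, red, green, blue); there is no depth.
- manip.camera_info(name): a dict with "K" (3x3 intrinsics, pixels), "dist" ([k1, k2, p1, p2, k3] as OpenCV has them; the pictures are not rectified), "rvec" (rotation vector, rad) and "tvec" (3), from world to camera coordinates, as OpenCV has them. Camera axes: x right, y down, z forward; pixel columns grow to the right and rows downward; lengths in m; the calibration is good to about 2 mm. A picture is of the moment at which its call begins: read the wrist's pose just before it. camera_info takes no time and is no camera call; for the wrist camera it gives the pose at the moment of the call.
- manip.sign_off(): hands the job in, once; it reports no verdict.
Trained networks look in the newest picture that a camera, given by its name, has taken for a name from the list of things; names that differ only in an ending like _2 or _b are one class to them, and where a whole thing is asked for, a point or a joint stands for the part that bears it (a point fixed in the world has none). Each returns a list of dicts, best first, with "p" (0 to 1); they miss things now and then, are a little off and sometimes report something else, mostly with a low value. They report only what shows in the picture. A call takes as long as a camera call.
- manip.find_in(thing, camera): "extent" ([left, top, right, bottom] in pixels, round what is visible of it).
- manip.masks_of(thing, camera): "pixels" (420x560 bool, what is visible of it) and "extent" ([left, top, right, bottom] in pixels, round what is visible of it).
The state is a dict: "clock": time; "qpos": joint angles; "qd": joint speeds; "effort": joint torques, N m; "position": TCP position; "ee_rot": TCP orientation; "contact_force": force on the tool from outside, world axes, zero at the start; "moment": the same for the moment, N m; "width": finger opening in m.
Only numpy, scipy, OpenCV 4.12 (cv2) and the standard library are available. Lean on these libraries where they do the work, as an engineer would, in place of code of your own. Each camera call takes 0.05 s, during which the arm holds its last target. There are 200 camera calls.

## Task

Slide the loaded capsule carrier fully home under the ratchet press, then work the press lever down and up, stroke by stroke, until the clear closing plate is all the way down and every capsule is shut. Stop pulling as soon as you feel it firmly bottomed, because forcing it further crushes the capsules; then let go, and leave the carrier home under the press and the other things on the bench where they stand.

Things in the scene. Friction and masses are not known exactly. Their poses are not given: they have to be found in the camera images.
- press: Grey cast-iron bench press, bolted down, 325 x 150 mm, about 340 mm high. Origin on the bench top (z = 0) below the ram's axis; x points from its open front back to its column, away from the robot; y to its left, z up. Steel bed 30 mm above the bench, 106 mm wide, x = -160 to 145 mm. Head: x = -23 to 146, y = -42 to 42, z = 154 to 272 mm.
- back_stop (a point): Middle of the front face of the steel back stop on the press bed: 55.5 mm behind the press's origin, 37 mm above the bench. Two guide rails, 10 mm high and 73 mm apart inside, run along the press's x from 0 to 56 mm and lead to it; their mouths flare outward from x = 0 to -27 mm.
- ratchet_wheel (a point): Centre of the 20-tooth ratchet wheel, 72 mm across, on the lever's axle. Pulling the lever down turns it by a spring pawl and drives the ram down, 12 mm per radian; lifting the lever lets the pawl click back over the teeth (a notch is 0.314 rad) while the ram stays put. On a new pull up to one notch of lever travel is lost. Shutting the capsules takes 2 to 5 strokes.
- axle (a point): Point on the axle of lever and ratchet wheel about which the lever's handle swings, level with the handle's middle along the axle: 22 mm behind, 155 mm to the right of and 205 mm above the press's origin, in the press's own axes. The axle runs along the press's y.
- lever_handle (a point): Middle of the black revolving handle on the end of the press lever (a 12 mm steel rod on the press's right side): a cylinder 25 mm across and 74 mm long, lying level along the press's y, sticking out to the right. It swings in the press's x-z plane, 160 mm from axle on the robot's side, and spins freely, so a grip on it need not turn. A free stroke takes about 1 N down, 3 N up.
- lever (a joint): Angle of the press lever in rad: 0 is fully up (rod 50 degrees above level, towards the robot), growing as the handle is pulled down; level at 0.873; stops at 0 and 1.31 (25 degrees below level). It stays where it is left.
- ram: The ram of the press, a square steel bar that slides down out of the head and carries a round steel foot of 58 mm diameter on its lower end. Origin on the ram's axis at the lower end of the bar, 132 mm above the bench at the start.
- foot_face (a point): Centre of the flat underside of the ram's foot, 100 to 112 mm above the bench at the start, above the press's origin. At 27 N under the foot the closing plate goes down (2 N more at the lever's handle than a free stroke). Above 130 N (10 N more at the handle) the capsules are crushed; 60 to 90 N (4 to 6 N more at the handle) shuts them surely.
- carrier: Loose capsule carrier, 0.9 kg: 8 mm aluminium sole, 111 x 70 mm, with a 40 mm wide tongue towards the robot (195 mm over all). A white block 98 x 62 x 26 mm with 24 capsules stands on it. Origin on the sole's underside below the block's centre; x points away from the knob, z up. Fully home its origin lies within 1 mm of the press's axis. Starts on the bed 85 to 115 mm short, a little askew.
- carrier_knob (a point): Centre of the upright black cylindrical knob, 22 mm across and 40 mm high, on the carrier's tongue: 120 mm from the carrier's origin towards the robot, 62 mm above the bench. The carrier can swivel about a knob held in the fingers and slides with about 5 N; the rails leave 1.5 mm play each side.
- closing_plate (a joint): How far the clear closing plate (98 x 62 x 9 mm, on four pins over the capsule block) has gone down, in m: 0 to 0.002 at the start. Somewhere from 0.005 to 0.009, depending on how tall this batch's capsules are, it stands solid and they are shut. Its top is 82 mm above the bench at 0. It stays where it is pushed; once solid, the force climbs steeply within a few mm of handle travel.
- amber_bottle: Bystander: amber bottle with white cap, 60 mm across, 125 mm high; origin at its foot.
- capsule_jar: Bystander: glass jar of empty capsules with red lid, 76 mm across, 105 mm high; origin at its foot.
- mortar: Bystander: white porcelain mortar bowl, 116 mm across, 70 mm high; origin at its foot.
- pot0: Bystander: white ointment pot, 46 mm across, 50 mm high; origin at its foot.
- pot1: Bystander: white ointment pot like pot0.
- pot2: Bystander: white ointment pot like pot0.
- spatula: Bystander: steel spatula, 190 mm long, lying flat.
- label_pack: Bystander: pack of paper labels, 85 x 55 x 22 mm, lying flat.

How it is judged:
By the outcome, as a careful person would: the job done as asked, in the order asked, and still so for the second after the job is handed in, with the robot touching nothing.
It also fails if it takes over 72 s, if anything falls off the work surface, if the arm or the gripper's body presses on something with over 40 N, if the wrist force passes 120 N, or if a joint passes its speed limit or range.

## Working session

There is one attempt and no reset: what is moved stays moved. The work goes in short steps, Python scripts to look and compute and a tool call to move; the robot and the scene stay as the last step left them, time stands still between calls to the robot, and variables do not carry over. Pictures are saved under pics/ and viewed, about 8 in all and at most 12, crops included, and the job is handed in when it is done.

Besides the shell and the picture viewer there is one more tool, called after "Call:" as name(argument=value, ...) on one line, values as JSON. send_rows: Moves the arm, as the interface text tells. Its arguments: {"type":"object","properties":{"plan":{"type":"array","items":{"type":"object","properties":{"linear":{"type":"array","items":{"type":"number"}},"delta_rot":{"type":"array","items":{"type":"number"}},"fingers":{"type":"number"}}}},"force":{"type":"number"}},"required":["plan"]}

```bash
mkdir -p pics; ls
cat > h.py <<'E'
import cv2,numpy as np
from rig import manip
def cam(n):
    c=manip.camera_info(n);R=cv2.Rodrigues(np.array(c['rvec'],float))[0]
    return np.array(c['K'],float),np.array(c['dist'],float),R,np.array(c['tvec'],float).ravel()
def ray(n,uv):
    K,d,R,t=cam(n);p=cv2.undistortPoints(np.array(uv,float).reshape(-1,1,2),K,d).reshape(-1,2)
    D=np.c_[p,np.ones(len(p))]@R
    return -R.T@t,D
def onz(n,uv,z):
    o,D=ray(n,uv);return o+D*((z-o[2])/D[:,2])[:,None]
def proj(n,P):
    c=manip.camera_info(n);return cv2.projectPoints(np.array(P,float).reshape(-1,3),np.array(c['rvec'],float),np.array(c['tvec'],float),np.array(c['K'],float),np.array(c['dist'],float))[0].reshape(-1,2)
def save(n,f):
    im=manip.get_image(n);cv2.imwrite('pics/'+f,im[:,:,::-1]);return im
E
python3 - <<'E'
from h import *
print(manip.get_state())
a=save('scene','s0.png');b=save('top','t0.png')
cv2.imwrite('pics/both.png',np.vstack([a,b])[:,:,::-1])
for n in('scene','top'):
    o,D=ray(n,[[280,210]]);print(n,o,D)
    for t in ['press','carrier','carrier_knob','lever_handle','ratchet_wheel','ram','closing_plate','back_stop','amber_bottle','capsule_jar','mortar','pot0','spatula','label_pack']:
        print(n,t,[(np.round(x['extent']).tolist(),round(x['p'],2)) for x in manip.find_in(t,n)[:3]])
E
```

```text
pics
{'clock': 0.0, 'qpos': array([-1.44799663e+00,  2.76586248e-01,  1.50615381e+00, -9.89666324e-06,
        1.36068421e+00, -1.21006679e-01]), 'qd': array([ 0.00147885, -0.00126351,  0.00119311, -0.00077905, -0.00123864,
        0.00035152]), 'effort': array([-1.15051389e-03, -4.16774082e+01, -2.45801014e+01,  2.25113121e-05,
        1.09602395e-02, -9.49478277e-06]), 'position': array([ 0.13872598, -0.55746676,  0.23223645]), 'ee_rot': array([-6.43570619e-04,  7.87844891e-01, -6.15873030e-01, -6.51574487e-04]), 'contact_force': array([-0.59239638,  0.33247218, -0.91640135]), 'moment': array([ 0.01085586,  0.01267103, -0.04583867]), 'width': 0.08542157903084358}
scene [1.1645441  0.06501703 0.97440365] [[-0.59575848  0.0125542  -0.8031892 ]]
scene press [([176.0, 180.0, 318.0, 354.0], 0.68)]
scene carrier [([254.0, 200.0, 270.0, 226.0], 0.66)]
scene carrier_knob [([256.0, 201.0, 264.0, 226.0], 0.61), ([268.0, 203.0, 281.0, 234.0], 0.61), ([141.0, 282.0, 165.0, 306.0], 0.49)]
scene lever_handle [([176.0, 184.0, 214.0, 197.0], 0.92)]
scene ratchet_wheel [([170.0, 178.0, 320.0, 350.0
[... 1067 characters left out ...]
.4)]
top lever_handle [([310.0, 191.0, 338.0, 199.0], 0.59)]
top ratchet_wheel [([229.0, 124.0, 338.0, 250.0], 0.71)]
top ram [([253.0, 163.0, 264.0, 197.0], 0.45)]
top closing_plate [([251.0, 202.0, 272.0, 236.0], 0.6)]
top back_stop [([228.0, 121.0, 340.0, 248.0], 0.55)]
top amber_bottle [([185.0, 184.0, 203.0, 208.0], 0.8)]
top capsule_jar [([186.0, 228.0, 214.0, 252.0], 0.73), ([187.0, 183.0, 204.0, 207.0], 0.38)]
top mortar [([142.0, 208.0, 182.0, 243.0], 0.71)]
top pot0 [([347.0, 175.0, 363.0, 192.0], 0.77), ([333.0, 195.0, 346.0, 208.0], 0.54)]
top spatula [([303.0, 229.0, 358.0, 268.0], 0.76), ([248.0, 201.0, 279.0, 267.0], 0.44)]
top label_pack [([206.0, 252.0, 239.0, 281.0], 0.62)]
```

View pics/s0.png

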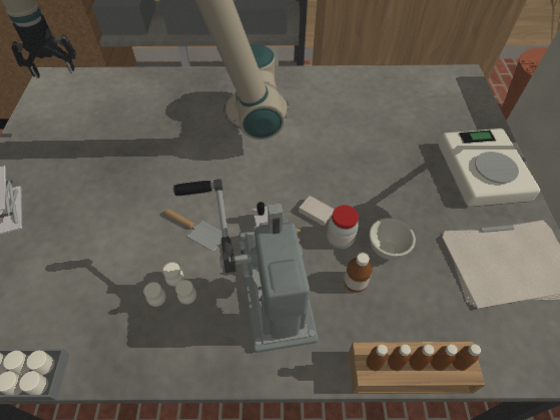

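View pics/t0.png

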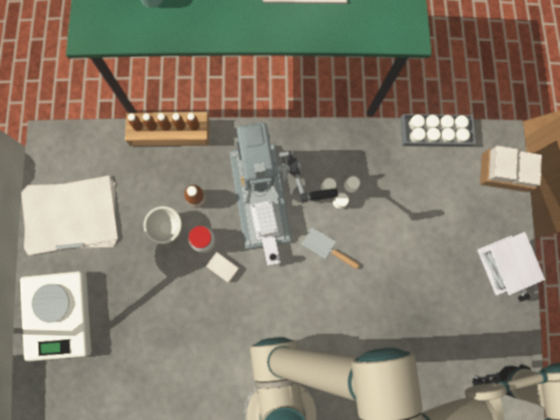

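The scene picture shows the press at about (275,270), the handle at (193,187) and the knob at (261,208). In the top picture the knob is at (272,257), the handle at (322,195) and the bed's front edge at about (247..288, 243).

Run:
```python
from h import *
t=cv2.imread('pics/t0.png')[115:275,180:370];s=cv2.imread('pics/s0.png')[165:360,135:330]
t=cv2.resize(t,None,fx=4,fy=4,interpolation=cv2.INTER_CUBIC)[:600]
s=cv2.resize(s,None,fx=3,fy=3,interpolation=cv2.INTER_CUBIC)
cv2.imwrite('pics/tc.png',t);cv2.imwrite('pics/sc.png',s)
print(onz('top',[[272,257]],.08),onz('top',[[247,247],[289,241],[232,152]],.03),onz('top',[[310,195.5],[338,193.5]],.32))
o,D=ray('scene',[[176,189],[213,187]]);print(o,D)
o,D=ray('top',[[310,195.5],[338,193.5]]);print(o,D)
```

```text
[[0.47749422 0.02789772 0.08      ]] [[ 0.51328717  0.10411557  0.03      ]
 [ 0.53139749 -0.02665906  0.03      ]
 [ 0.81917702  0.15238316  0.03      ]] [[ 0.61579198 -0.0661352   0.32      ]
 [ 0.62093842 -0.13931098  0.32      ]]
[1.1645441  0.06501703 0.97440365] [[-0.63669306 -0.23356873 -0.7723713 ]
 [-0.64016389 -0.1458934  -0.76996615]]
[0.34477015 0.06478771 1.62817205] [[ 0.20266004 -0.09789929 -0.9782024 ]
 [ 0.20615482 -0.15235614 -0.97652775]]
```

View pics/tc.png

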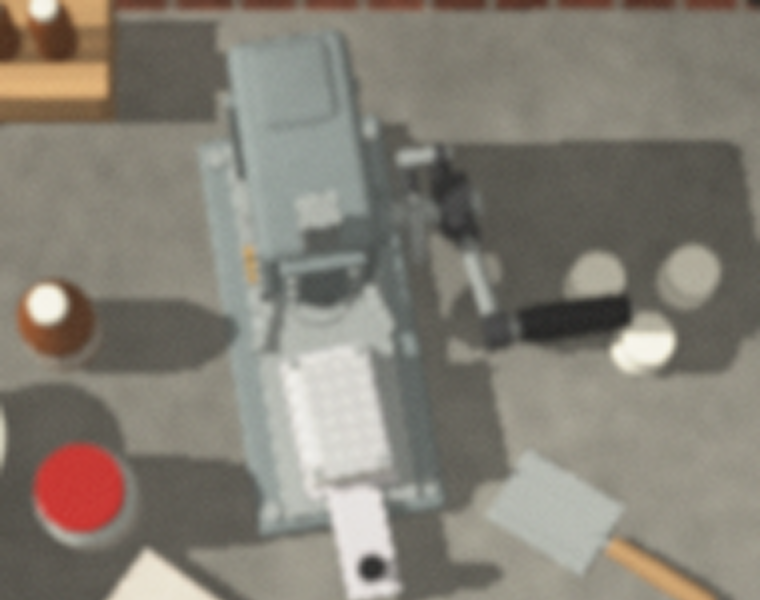

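Top crop: press yawed a little to the left, with the carrier's knob at crop (372,568), the base's front corners at (262,533) and (440,503), and the handle from (518,325) to (630,310).

```bash
cat >> h.py <<'E'
from scipy.spatial.transform import Rotation as Ro
def tool():
    s=manip.get_state();q=s['ee_rot'];return s,Ro.from_quat([q[1],q[2],q[3],q[0]]).as_matrix()
def goto(P,yx=None):
    "shift in tool axes to world P; turn (rotvec deg, tool axes) to tool-down with tool x at heading yx (deg)"
    s,R=tool();print('t',round(s['clock'],2),'pos',s['position'].round(4),'F',s['contact_force'].round(2),'w',round(s['width'],4),'q',s['qpos'].round(2))
    print('tool shift mm',(R.T@(np.array(P)-s['position'])*1e3).round(1))
    if yx is not None:
        a=np.radians(yx);x=np.array([np.cos(a),np.sin(a),0]);z=np.array([0,0,-1.]);G=np.c_[x,np.cross(z,x),z]
        print('turn deg',np.degrees(Ro.from_matrix(R.T@G).as_rotvec()).round(2),'heading',np.degrees(np.arctan2(R[1,0],R[0,0])).round(2))
E
python3 - <<'E'
from h import *
s,R=tool();K,d,Rc,t=cam('wrist');o=-Rc.T@t
print('cam in tool',R.T@(o-s['position']),'axes',R.T@Rc.T,K[0,0])
goto([.33,-.2,.30],-82);goto([.43,.02,.30],-82)
# press pose fit: handle end points triangulated
def tri(a,b):
    P=[]
    for n,uv in(('top',a),('scene',b)):
        K,d,Rc,t=cam(n);P.append((np.c_[Rc,t],cv2.undistortPoints(np.array([[uv]],float),K,d).reshape(2,1)))
    X=cv2.triangulatePoints(P[0][0],P[1][0],P[0][1],P[1][1]);return (X[:3]/X[3]).ravel()
print('handle outer',tri((337,192.7),(175.5,189)),'inner',tri((309.5,196.5),(211,186.5)))
print('knob top',tri((273,257),(261,205)))
E
```

```text
cam in tool [ 0.00086333 -0.06674834 -0.14095771] axes [[ 9.99999857e-01 -3.15605008e-04  4.31640662e-04]
 [ 1.90771653e-04  9.64689759e-01  2.63388748e-01]
 [-4.99526134e-04 -2.63388628e-01  9.64689681e-01]] 297.8537837117952
t 1.5 pos [ 0.1388 -0.558   0.2331] F [-0.71 -0.61 -0.48] w 0.0854 q [-1.45  0.28  1.5   0.    1.36 -0.12]
tool shift mm [-301.3 -272.   -66.9]
turn deg [ 0.   -0.01  5.97] heading -76.03
t 1.5 pos [ 0.1388 -0.558   0.2331] F [-0.71 -0.61 -0.48] w 0.0854 q [-1.45  0.28  1.5   0.    1.36 -0.12]
tool shift mm [-490.6 -422.1  -66.9]
turn deg [ 0.   -0.01  5.97] heading -76.03
handle outer [ 0.62330655 -0.13581086  0.31782756] inner [ 0.61428062 -0.0648066   0.31418926]
knob top [0.47812425 0.02648551 0.07205879]
```

Call:
send_rows(plan=[{"linear": [-0.027,-0.025,-0.006],"delta_rot": [0,0,0.5]},{"linear": [-0.027,-0.025,-0.006],"delta_rot": [0,0,0.5]},{"linear": [-0.027,-0.025,-0.006],"delta_rot": [0,0,0.5]},{"linear": [-0.027,-0.025,-0.006],"delta_rot": [0,0,0.5]},{"linear": [-0.027,-0.025,-0.006],"delta_rot": [0,0,0.5]},{"linear": [-0.027,-0.025,-0.006],"delta_rot": [0,0,0.5]},{"linear": [-0.027,-0.025,-0.006],"delta_rot": [0,0,0.5]},{"linear": [-0.027,-0.025,-0.006],"delta_rot": [0,0,0.5]},{"linear": [-0.027,-0.025,-0.006],"delta_rot": [0,0,0.5]},{"linear": [-0.027,-0.025,-0.006],"delta_rot": [0,0,0.5]},{"linear": [-0.027,-0.025,-0.006],"delta_rot": [0,0,0.5]}])

```text
$.plan[0]: bad value
```

Run:
```python
from h import *
goto([.45,.03,.28],-82)
```

```text
t 1.5 pos [ 0.1388 -0.558   0.2331] F [-0.71 -0.61 -0.48] w 0.0854 q [-1.45  0.28  1.5   0.    1.36 -0.12]
tool shift mm [-495.5 -443.9  -46.9]
turn deg [ 0.   -0.01  5.97] heading -76.03
```

Fingers seem to be required.

Call:
send_rows(plan=[{"linear": [-0.027,-0.025,-0.006],"delta_rot": [0,0,0.5],"fingers": 0.085},{"linear": [-0.027,-0.025,-0.006],"delta_rot": [0,0,0.5],"fingers": 0.085},{"linear": [-0.027,-0.025,-0.006],"delta_rot": [0,0,0.5],"fingers": 0.085},{"linear": [-0.027,-0.025,-0.006],"delta_rot": [0,0,0.5],"fingers": 0.085},{"linear": [-0.027,-0.025,-0.006],"delta_rot": [0,0,0.5],"fingers": 0.085},{"linear": [-0.027,-0.025,-0.006],"delta_rot": [0,0,0.5],"fingers": 0.085},{"linear": [-0.027,-0.025,-0.006],"delta_rot": [0,0,0.5],"fingers": 0.085},{"linear": [-0.027,-0.025,-0.006],"delta_rot": [0,0,0.5],"fingers": 0.085},{"linear": [-0.027,-0.025,-0.006],"delta_rot": [0,0,0.5],"fingers": 0.085},{"linear": [-0.027,-0.025,-0.006],"delta_rot": [0,0,0.5],"fingers": 0.085},{"linear": [-0.027,-0.025,-0.006],"delta_rot": [0,0,0.5],"fingers": 0.085}])

```text
clock: 2.42
position: [0.3543, -0.2059, 0.2988]
ee_rot: [0.001, 0.751, -0.66, 0.001]
contact_force: [0.8, -0.2, 0.5]
width: 0.0853
```

Run:
```python
from h import *
goto([.45,.03,.28],-82)
```

```text
t 2.42 pos [ 0.3543 -0.2059  0.2988] F [ 0.78 -0.22  0.45] w 0.0853 q [-0.69 -0.01  1.69 -0.    1.46  0.75]
tool shift mm [-221.8 -125.    18.2]
turn deg [-0.04 -0.19 -0.67] heading -82.67
```

Call:
send_rows(plan=[{"linear": [-0.032,-0.018,0.003],"delta_rot": [0,0,0],"fingers": 0.085},{"linear": [-0.032,-0.018,0.003],"delta_rot": [0,0,0],"fingers": 0.085},{"linear": [-0.032,-0.018,0.003],"delta_rot": [0,0,0],"fingers": 0.085},{"linear": [-0.032,-0.018,0.003],"delta_rot": [0,0,0],"fingers": 0.085},{"linear": [-0.032,-0.018,0.003],"delta_rot": [0,0,0],"fingers": 0.085},{"linear": [-0.032,-0.018,0.003],"delta_rot": [0,0,0],"fingers": 0.085},{"linear": [-0.032,-0.018,0.003],"delta_rot": [0,0,0],"fingers": 0.085},{"linear": [0,0,0],"delta_rot": [0,0,0],"fingers": 0.085},{"linear": [0,0,0],"delta_rot": [0,0,0],"fingers": 0.085}])

```text
clock: 3.17
position: [0.458, 0.0512, 0.2803]
ee_rot: [-0.003, 0.754, -0.657, 0.007]
contact_force: [0.9, -0.3, 0.4]
width: 0.0851
```

Run:
```python
from h import *
goto([.478,.027,.15],-82)
save('wrist','w0.png')
for t in ['carrier_knob','carrier','closing_plate','back_stop','press','ram']:
    print(t,[(np.round(x['extent']).tolist(),round(x['p'],2)) for x in manip.find_in(t,'wrist')[:2]])
O=np.array([.689,.066]);c,s_=np.cos(.14),np.sin(.14)
w=lambda x,y,z:[O[0]+x*c-y*s_,O[1]+x*s_+y*c,z]
for p in [(-160,53,30),(-160,-53,30),(0,36.5,40),(0,-36.5,40),(-27,0,154)]: print(p,proj('wrist',w(*[v/1000 for v in p])).round(0))
```

```text
t 3.17 pos [0.458  0.0512 0.2803] F [ 0.92 -0.3   0.38] w 0.0851 q [-0.04  0.07  1.65 -0.    1.41  1.4 ]
tool shift mm [ 25.8 -14.6 130.7]
turn deg [-0.79 -0.4  -0.09] heading -82.1
carrier_knob [([260.0, 7.0, 328.0, 180.0], 0.76)]
carrier [([258.0, 7.0, 325.0, 182.0], 0.95)]
closing_plate [([267.0, 8.0, 327.0, 109.0], 0.94)]
back_stop [([231.0, 0.0, 352.0, 134.0], 0.67)]
press [([233.0, 0.0, 352.0, 137.0], 0.69)]
ram []
(-160, 53, 30) [[245. 125.]]
(-160, -53, 30) [[328. 125.]]
(0, 36.5, 40) [[254. -17.]]
(0, -36.5, 40) [[318. -17.]]
(-27, 0, 154) [[291. -47.]]
```

View pics/w0.png

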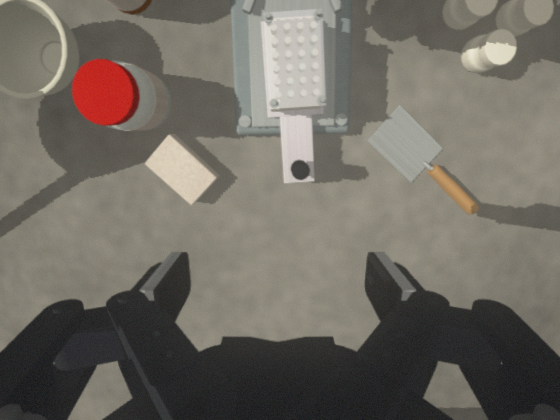

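The wrist picture shows the knob top at (300,170), the base's front corners at (236,134) and (349,130), and the block's corners at about (263,12), (321,10), (326,105), (268,112).

Run:
```python
from h import *
im=cv2.imread('pics/w0.png')[0:200,215:375]
cv2.imwrite('pics/w0c.png',cv2.resize(im,None,fx=3.75,fy=3,interpolation=cv2.INTER_CUBIC) if 0 else cv2.resize(im,None,fx=3,fy=3,interpolation=cv2.INTER_CUBIC))
print('knob',onz('wrist',[[300,170]],.082))
for z in(.0,.02,.03):
    p=onz('wrist',[[236,134],[349,130],[233,2],[355,2]],z)[:,:2]
    print(z,p.round(4).tolist(),'w',np.linalg.norm(p[0]-p[1]),'psi',[np.degrees(np.arctan2(-(p[a]-p[b])[0],(p[a]-p[b])[1])).round(1) for a,b in((0,1),(2,3))],[np.degrees(np.arctan2(*(p[a]-p[b])[::-1])).round(1) for a,b in((2,0),(3,1))])
b=onz('wrist',[[263,12],[321,10],[326,105],[268,112]],.08);print('block',b[:,:2].round(4).tolist())
```

```text
knob [[0.48189972 0.02294523 0.082     ]]
0.0 [[0.5102, 0.11], [0.5363, -0.0445], [0.6753, 0.1313], [0.697, -0.0238]] w 0.1566574714491852 psi [np.float64(9.6), np.float64(8.0)] [np.float64(7.4), np.float64(7.3)]
0.02 [[0.5108, 0.1075], [0.5356, -0.0397], [0.668, 0.1278], [0.6887, -0.02]] w 0.14924369104188842 psi [np.float64(9.6), np.float64(8.0)] [np.float64(7.4), np.float64(7.3)]
0.03 [[0.511, 0.1062], [0.5353, -0.0373], [0.6644, 0.126], [0.6846, -0.0181]] w 0.14553680083824005 psi [np.float64(9.6), np.float64(8.0)] [np.float64(7.4), np.float64(7.3)]
block [[0.6406, 0.0852], [0.6508, 0.0255], [0.5566, 0.0049], [0.5407, 0.0673]]
```

View pics/w0c.png

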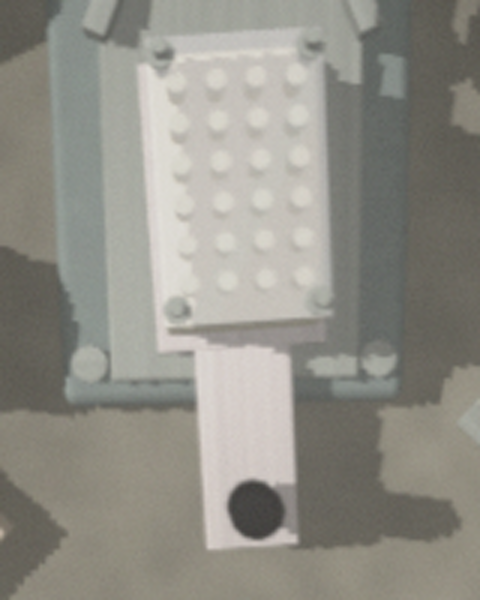

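Run:
```python
from h import *
p=onz('wrist',[[252,126.7],[335.5,125.5],[248.3,13.3],[339.5,13.3]],.03)[:,:2];print(p.round(4))
for a,b in((2,0),(3,1)):print(np.degrees(np.arctan2(*(p[a]-p[b])[::-1])))
print(np.linalg.norm(p[0]-p[1]),np.linalg.norm(p[2]-p[3]))
psi=np.radians(8);m=(p[0]+p[1])/2;print('O',m+.16*np.array([np.cos(psi),np.sin(psi)]))
k=np.array([.482,.0228]);O=m+.16*np.array([np.cos(psi),np.sin(psi)])
d=k-O;print('knob in press',d@[np.cos(psi),np.sin(psi)],d@[-np.sin(psi),np.cos(psi)],'home knob',O-.12*np.array([np.cos(psi),np.sin(psi)]))
goto([.482,.0228,.068],-82)
goto([.482,.0228,.20],-82)
```

```text
[[ 0.5228  0.0868]
 [ 0.5384 -0.019 ]
 [ 0.6542  0.1065]
 [ 0.6693 -0.0017]]
8.512756133137486
7.541945058029268
0.10697059280937488 0.10921160210438079
O [0.68904378 0.05619007]
knob in press -0.2096758453938394 -0.0042501940001104695 home knob [0.57021161 0.0394893 ]
t 3.52 pos [0.4578 0.0484 0.2807] F [-0.26 -0.21  0.32] w 0.0847 q [-0.04  0.07  1.65 -0.    1.41  1.4 ]
tool shift mm [ 27.  -17.5 213.2]
turn deg [-0.84 -0.41 -0.46] heading -82.46
t 3.52 pos [0.4578 0.0484 0.2807] F [-0.26 -0.21  0.32] w 0.0847 q [-0.04  0.07  1.65 -0.    1.41  1.4 ]
tool shift mm [ 28.  -19.5  81.2]
turn deg [-0.84 -0.41 -0.46] heading -82.46
```

Call:
send_rows(plan=[{"linear": [0,0,0.006],"delta_rot": [-0.1,0,-7.1],"fingers": 0.085},{"linear": [0,0,0.006],"delta_rot": [0,0,-7.1],"fingers": 0.085},{"linear": [0,0,0.006],"delta_rot": [0,0,-7.1],"fingers": 0.085},{"linear": [0,0,0.006],"delta_rot": [0,0,-7.1],"fingers": 0.085},{"linear": [0,0,0.006],"delta_rot": [0,0,-7.1],"fingers": 0.085},{"linear": [0,0,0.006],"delta_rot": [0,0,-7.1],"fingers": 0.085},{"linear": [0,0,0.006],"delta_rot": [0,0,-7.1],"fingers": 0.085},{"linear": [0,0,0.006],"delta_rot": [0,0,-7.1],"fingers": 0.085},{"linear": [0,0,0.006],"delta_rot": [0,0,-7.1],"fingers": 0.085},{"linear": [0,0,0.006],"delta_rot": [0,0,-7.1],"fingers": 0.085},{"linear": [0,0,0.006],"delta_rot": [0,0,-7.1],"fingers": 0.085},{"linear": [0,0,0.006],"delta_rot": [0,0,-7.1],"fingers": 0.085}])

```text
clock: 4.52
position: [0.4592, 0.0353, 0.2096]
ee_rot: [0.004, 0.999, 0.031, 0.011]
contact_force: [-0.0, -0.1, -0.4]
width: 0.0849
```

Run:
```python
from h import *
goto([.482,.0228,.12],8)
```

```text
t 4.52 pos [0.4592 0.0353 0.2096] F [-0.03 -0.13 -0.37] w 0.0849 q [-0.07  0.11  1.79 -0.01  1.23 -0.13]
tool shift mm [20.  13.1 90.2]
turn deg [ 0.58 -1.21 -4.4 ] heading 3.61
```

Call:
send_rows(plan=[{"linear": [0.0065,0.004,0.014],"delta_rot": [0.2,-0.4,-1.5],"fingers": 0.06},{"linear": [0.0065,0.004,0.014],"delta_rot": [0.2,-0.4,-1.5],"fingers": 0.06},{"linear": [0.0065,0.004,0.014],"delta_rot": [0.2,-0.4,-1.5],"fingers": 0.06},{"linear": [0,0,0.014],"delta_rot": [0,0,0],"fingers": 0.06},{"linear": [0,0,0.014],"delta_rot": [0,0,0],"fingers": 0.06},{"linear": [0,0,0],"delta_rot": [0,0,0],"fingers": 0.06},{"linear": [0,0,0],"delta_rot": [0,0,0],"fingers": 0.06}])

```text
clock: 5.1
position: [0.4811, 0.0173, 0.1384]
ee_rot: [0.0, 0.998, 0.069, 0.001]
contact_force: [-0.4, -0.0, 1.3]
width: 0.0597
```

Run:
```python
from h import *
goto([.482,.0228,.070],8);goto([.482,.0228,.070],8)
manip.get_image('wrist')
print([(np.round(x['extent']).tolist(),round(x['p'],2)) for x in manip.find_in('carrier_knob','wrist')[:2]],proj('wrist',[.482,.0228,.082]))
```

```text
t 5.1 pos [0.4811 0.0173 0.1384] F [-0.35 -0.04  1.27] w 0.0597 q [-0.11  0.21  1.85 -0.    1.08 -0.25]
tool shift mm [ 1.5 -5.4 68.4]
turn deg [ 0.04 -0.12 -0.12] heading 7.88
t 5.1 pos [0.4811 0.0173 0.1384] F [-0.35 -0.04  1.27] w 0.0597 q [-0.11  0.21  1.85 -0.    1.08 -0.25]
tool shift mm [ 1.5 -5.4 68.4]
turn deg [ 0.04 -0.12 -0.12] heading 7.88
[([251.0, 141.0, 525.0, 250.0], 0.91)] [[278.87963227 215.70427722]]
```

Call:
send_rows(plan=[{"linear": [0.0005,-0.002,0.014],"delta_rot": [0,0,0],"fingers": 0.06},{"linear": [0.0005,-0.002,0.014],"delta_rot": [0,0,0],"fingers": 0.06},{"linear": [0.0005,-0.0015,0.014],"delta_rot": [0,0,0],"fingers": 0.06},{"linear": [0,0,0.014],"delta_rot": [0,0,0],"fingers": 0.06},{"linear": [0,0,0.01],"delta_rot": [0,0,0],"fingers": 0.06},{"linear": [0,0,0],"delta_rot": [0,0,0],"fingers": 0.06},{"linear": [0,0,0],"delta_rot": [0,0,0],"fingers": 0.06}])

```text
clock: 5.78
position: [0.4888, 0.022, 0.0794]
ee_rot: [0.002, 0.998, 0.068, 0.011]
contact_force: [0.2, 0.2, 0.5]
width: 0.0603
```

Run:
```python
from h import *
goto([.482,.0228,.070],8)
save('wrist','w1.png')
```

```text
t 5.78 pos [0.4888 0.022  0.0794] F [0.2  0.21 0.5 ] w 0.0603 q [-0.1   0.28  1.93 -0.    0.91 -0.23]
tool shift mm [-6.8 -1.7  9.2]
turn deg [ 0.29 -1.2  -0.19] heading 7.81
```

View pics/w1.png

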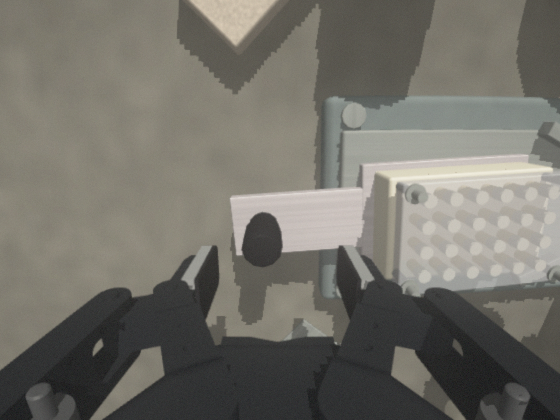

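Knob top at about (262,250), between the pads at (205,265) and (350,265); the plate on the right is well clear of the front finger.

Run:
```python
from h import *
im=cv2.imread('pics/w1.png');m=(im[180:290,225:330].max(2)<75).astype(np.uint8)
n,l,st,c=cv2.connectedComponentsWithStats(m);print([(st[i].tolist(),c[i].round(1)) for i in range(1,n) if st[i,4]>150])
print('knob top if (262,250)',onz('wrist',[[262,249]],.082),proj('wrist',[[.482,.0228,.082],[.482,.0228,.042]]))
goto([.482,.0228,.070],8)
```

```text
[([17, 33, 40, 54, 1632], array([36.9, 60.9]))]
knob top if (262,250) [[0.48054333 0.02692932 0.082     ]] [[263.87045698 256.8027957 ]
 [265.21759499 229.67225358]]
t 5.83 pos [0.4889 0.022  0.0796] F [-0.58 -0.85  0.82] w 0.0606 q [-0.1   0.28  1.93 -0.    0.91 -0.23]
tool shift mm [-6.9 -1.7  9.4]
turn deg [ 0.3  -1.21 -0.19] heading 7.81
```

Call:
send_rows(plan=[{"linear": [-0.005,-0.002,0.004],"delta_rot": [0.1,-0.6,0],"fingers": 0.06},{"linear": [-0.003,-0.001,0.004],"delta_rot": [0.1,-0.6,0],"fingers": 0.06},{"linear": [0,0,0.001],"delta_rot": [0,0,0],"fingers": 0.04},{"linear": [0,0,0],"delta_rot": [0,0,0],"fingers": 0.025},{"linear": [0,0,0],"delta_rot": [0,0,0],"fingers": 0.01},{"linear": [0,0,0],"delta_rot": [0,0,0],"fingers": 0.01},{"linear": [0,0,0],"delta_rot": [0,0,0],"fingers": 0.01},{"linear": [0,0,0],"delta_rot": [0,0,0],"fingers": 0.01}], force=40)

```text
clock: 6.5
position: [0.4808, 0.0238, 0.0731]
ee_rot: [0.001, 0.998, 0.068, 0.001]
contact_force: [-0.7, -0.3, -0.0]
width: 0.0192
```

Run:
```python
from h import *
goto([.5702,.0395,.070],8)
```

```text
t 6.5 pos [0.4808 0.0238 0.0731] F [-0.66 -0.35 -0.02] w 0.0192 q [-0.09  0.29  1.94 -0.    0.91 -0.23]
tool shift mm [90.7 -3.4  3.3]
turn deg [ 0.15 -0.12 -0.17] heading 7.83
```

Call:
send_rows(plan=[{"linear": [0.01,-0.0004,0],"delta_rot": [0,0,0],"fingers": 0.01},{"linear": [0.01,-0.0004,0],"delta_rot": [0,0,0],"fingers": 0.01},{"linear": [0.01,-0.0004,0],"delta_rot": [0,0,0],"fingers": 0.01},{"linear": [0.01,-0.0004,0],"delta_rot": [0,0,0],"fingers": 0.01},{"linear": [0.01,-0.0004,0],"delta_rot": [0,0,0],"fingers": 0.01},{"linear": [0.01,-0.0004,0],"delta_rot": [0,0,0],"fingers": 0.01},{"linear": [0.01,-0.0004,0],"delta_rot": [0,0,0],"fingers": 0.01}])

```text
clock: 7.08
position: [0.5042, 0.0316, 0.0722]
ee_rot: [0.004, 0.996, 0.072, -0.048]
contact_force: [-13.9, -3.3, 14.8]
width: 0.0193
```

Run:
```python
from h import *
goto([.5702,.0395,.070],8)
```

```text
t 7.08 pos [0.5042 0.0316 0.0722] F [-13.86  -3.28  14.81] w 0.0193 q [-0.06  0.37  1.82 -0.02  1.05 -0.19]
tool shift mm [66.3  1.7 -4.2]
turn deg [0.05 5.53 0.27] heading 8.27
```

Run:
```python
from h import *
save('wrist','w2.png')
```

```text
(no output)
```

View pics/w2.png

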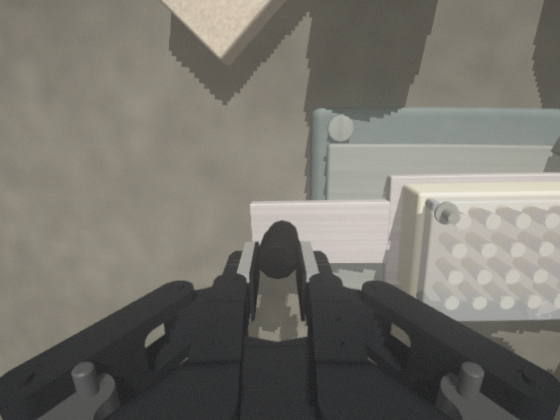

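The knob is held, slightly off-centre in the pads at (278,250), and the carrier has swung parallel to the bed. I'll keep pushing and correct the tilt.

Call:
send_rows(plan=[{"linear": [0.005,0,-0.002],"delta_rot": [0,3,0],"fingers": 0.01},{"linear": [0.012,0,-0.001],"delta_rot": [0,3,0],"fingers": 0.01},{"linear": [0.012,0,0],"delta_rot": [0,1,0],"fingers": 0.01},{"linear": [0.012,0,0],"delta_rot": [0,1,0],"fingers": 0.01}], force=60)

```text
clock: 7.47
position: [0.5154, 0.0345, 0.0722]
ee_rot: [0.0, 0.997, 0.075, -0.011]
contact_force: [-22.3, -8.1, 27.7]
width: 0.0184
```

Run:
```python
from h import *
goto([.5702,.0395,.070],8)
```

```text
t 7.47 pos [0.5154 0.0345 0.0722] F [-22.34  -8.09  27.71] w 0.0184 q [-0.07  0.35  1.85 -0.    0.97 -0.21]
tool shift mm [55.   3.3  1. ]
turn deg [-0.06  1.26  0.66] heading 8.66
```

Call:
send_rows(plan=[{"linear": [0,0,0],"delta_rot": [0,0.5,0],"fingers": 0.032},{"linear": [0,0,0],"delta_rot": [0,0.5,0],"fingers": 0.032},{"linear": [0,0,0],"delta_rot": [0,0,0],"fingers": 0.032},{"linear": [0,0,0],"delta_rot": [0,0,0],"fingers": 0.032}])

```text
clock: 7.8
position: [0.5141, 0.0342, 0.073]
ee_rot: [-0.0, 0.997, 0.075, -0.003]
contact_force: [0.1, 0.2, 0.5]
width: 0.0319
```

Run:
```python
from h import *
goto([.5702,.0395,.070],8)
save('wrist','w3.png')
```

```text
t 7.8 pos [0.5141 0.0342 0.073 ] F [0.07 0.16 0.45] w 0.0319 q [-0.07  0.33  1.86 -0.    0.95 -0.22]
tool shift mm [56.2  3.1  2.7]
turn deg [-0.06  0.29  0.64] heading 8.64
```

View pics/w3.png

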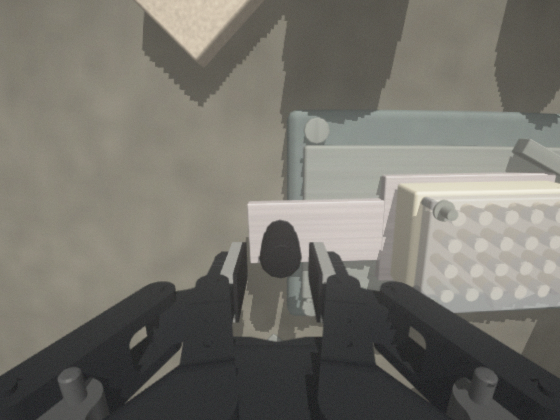

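Knob free between the pads at (281,250), a little toward the +y side; tongue edges are at rows 200 and 262, sole edge at row 176 and bed edge at row 147.

Run:
```python
from h import *
ps=np.radians(8);u=np.array([np.cos(ps),np.sin(ps)]);v=np.array([-u[1],u[0]]);O=np.array([.689,.0562])
def pr(uv,z): 
    p=onz('wrist',uv,z)[:,:2]-O;return np.c_[p@u,p@v].round(4)*1e3
print('bed edge',pr([[306,147],[500,147]],.03).tolist())
print('bed front',pr([[306,147],[304,200]],.03).tolist())
print('tongue',pr([[250,201],[382,199.5],[247,262],[380,261]],.038).tolist())
print('sole edge',pr([[384,176],[500,174]],.038).tolist())
print('knob',pr([[281,262]],.082),pr([[281,231]],.038))
s=manip.get_state();p=s['position'][:2]-O;print('tcp',p@u,p@v)
```

```text
bed edge [[-159.20000000000002, 55.9], [-36.7, 58.6]]
bed front [[-159.20000000000002, 55.9], [-159.3, 22.599999999999998]]
tongue [[-193.0, 23.599999999999998], [-112.19999999999999, 25.5], [-195.5, -17.2], [-109.10000000000001, -15.6]]
sole edge [[-112.5, 40.099999999999994], [-39.5, 42.7]]
knob [[-174.1    4.4]] [[-173.8    4.4]]
tcp -0.17610010473890492 0.002499289557403736
```

Call:
send_rows(plan=[{"linear": [0.005,-0.002,0],"delta_rot": [0,0.3,0],"fingers": 0.032},{"linear": [0.008,0,0],"delta_rot": [0,0.3,0],"fingers": 0.032},{"linear": [0.008,0,0],"delta_rot": [0,0.3,0],"fingers": 0.032},{"linear": [0.008,0,0],"delta_rot": [0,0.3,0],"fingers": 0.032}])

```text
clock: 8.18
position: [0.5294, 0.0405, 0.0707]
ee_rot: [-0.001, 0.997, 0.076, -0.008]
contact_force: [-9.7, -1.3, 7.7]
width: 0.0318
```

Run:
```python
from h import *
goto([.5704,.0434,.070],8.7)
```

```text
t 8.18 pos [0.5294 0.0405 0.0707] F [-9.74 -1.26  7.73] w 0.0318 q [-0.06  0.36  1.82  0.    0.97 -0.21]
tool shift mm [41.   3.4  0. ]
turn deg [-0.24  0.92  0.07] heading 8.77
```

Call:
send_rows(plan=[{"linear": [0.01,0,-0.001],"delta_rot": [0,0.5,0],"fingers": 0.032},{"linear": [0.01,0,-0.001],"delta_rot": [0,0.5,0],"fingers": 0.032},{"linear": [0.01,0,-0.001],"delta_rot": [0,0.5,0],"fingers": 0.032},{"linear": [0.01,0,-0.001],"delta_rot": [0,0.5,0],"fingers": 0.032}])

```text
clock: 8.52
position: [0.5516, 0.0469, 0.0705]
ee_rot: [-0.003, 0.997, 0.078, -0.012]
contact_force: [-8.5, -1.9, 5.5]
width: 0.032
```

Run:
```python
from h import *
goto([.5704,.0434,.070],8.7)
```

```text
t 8.52 pos [0.5516 0.0469 0.0705] F [-8.5  -1.86  5.5 ] w 0.032 q [-0.04  0.39  1.77  0.    1.   -0.2 ]
tool shift mm [18.   6.3 -0. ]
turn deg [-0.5   1.37  0.25] heading 8.95
```

Call:
send_rows(plan=[{"linear": [0.008,0.002,-0.001],"delta_rot": [0,0.8,0],"fingers": 0.032},{"linear": [0.008,0.002,-0.001],"delta_rot": [0,0.8,0],"fingers": 0.032}])

```text
clock: 8.68
position: [0.5604, 0.0462, 0.0705]
ee_rot: [-0.005, 0.997, 0.079, -0.008]
contact_force: [-10.2, -1.0, 8.7]
width: 0.032
```

Call:
send_rows(plan=[{"linear": [0.008,0.001,-0.001],"delta_rot": [0,0.8,0],"fingers": 0.032},{"linear": [0.008,0.001,-0.001],"delta_rot": [0,0.8,0],"fingers": 0.032}])

```text
clock: 8.85
position: [0.5679, 0.047, 0.0707]
ee_rot: [-0.007, 0.997, 0.079, -0.005]
contact_force: [-8.9, -0.2, 5.8]
width: 0.032
```

Run:
```python
from h import *
goto([.5704,.0434,.070],8.7)
```

```text
t 8.85 pos [0.5679 0.047  0.0707] F [-8.91 -0.24  5.76] w 0.032 q [-0.05  0.41  1.74  0.02  1.   -0.22]
tool shift mm [1.9 3.9 0.6]
turn deg [-0.85  0.49  0.41] heading 9.11
```

Keep on until the stop is felt.

Call:
send_rows(plan=[{"linear": [0.007,0.001,-0.001],"delta_rot": [-0.3,0.6,0],"fingers": 0.032},{"linear": [0.007,0.001,-0.001],"delta_rot": [-0.3,0.6,0],"fingers": 0.032}])

```text
clock: 9.02
position: [0.5746, 0.0472, 0.0707]
ee_rot: [-0.003, 0.997, 0.08, -0.003]
contact_force: [-7.5, -1.0, 3.8]
width: 0.0321
```

Call:
send_rows(plan=[{"linear": [0.007,0.001,-0.001],"delta_rot": [-0.3,0.8,0],"fingers": 0.032},{"linear": [0.007,0.001,-0.001],"delta_rot": [-0.3,0.8,0],"fingers": 0.032}])

```text
clock: 9.18
position: [0.5749, 0.0473, 0.0703]
ee_rot: [0.001, 0.997, 0.081, -0.005]
contact_force: [-14.4, -2.2, 12.2]
width: 0.0319
```

Call:
send_rows(plan=[{"linear": [0.007,0.001,-0.001],"delta_rot": [0,0.8,0],"fingers": 0.032},{"linear": [0.008,0.001,-0.001],"delta_rot": [0,0.8,0],"fingers": 0.032}])

```text
clock: 9.35
position: [0.5749, 0.0474, 0.0702]
ee_rot: [-0.001, 0.997, 0.082, -0.008]
contact_force: [-15.8, -2.5, 12.4]
width: 0.0318
```

Run:
```python
from h import *
goto([.5704,.0434,.070],8.7)
```

```text
t 9.35 pos [0.5749 0.0474 0.0702] F [-15.81  -2.49  12.38] w 0.0318 q [-0.04  0.42  1.72 -0.    1.02 -0.2 ]
tool shift mm [-5.1  3.2  0.3]
turn deg [-0.14  0.95  0.71] heading 9.41
```

Call:
send_rows(plan=[{"linear": [0.015,0,-0.001],"delta_rot": [0,1.2,0],"fingers": 0.032},{"linear": [0.015,0,-0.001],"delta_rot": [0,1.2,0],"fingers": 0.032}])

```text
clock: 9.52
position: [0.5751, 0.048, 0.0692]
ee_rot: [0.0, 0.996, 0.085, -0.02]
contact_force: [-28.0, -8.6, 22.7]
width: 0.0323
```

Call:
send_rows(plan=[{"linear": [-0.001,0,0],"delta_rot": [0,0,0],"fingers": 0.032},{"linear": [-0.003,0,0],"delta_rot": [0,0,0],"fingers": 0.032},{"linear": [-0.001,0,0],"delta_rot": [0,0,0],"fingers": 0.032},{"linear": [0,0,0],"delta_rot": [0,0,0],"fingers": 0.032}])

```text
clock: 9.85
position: [0.568, 0.0473, 0.0683]
ee_rot: [0.0, 0.996, 0.086, -0.023]
contact_force: [0.0, -0.6, -1.0]
width: 0.0319
```

Run:
```python
from h import *
a=save('wrist','w4.png');b=save('scene','s4.png')[165:360,135:330]
b=cv2.resize(b,(420,420),interpolation=cv2.INTER_CUBIC)
cv2.imwrite('pics/m4.png',cv2.resize(np.hstack([a[:,180:],b]),(800,420))[:,:,::-1])
goto([.5704,.0434,.070],8.7)
```

```text
t 9.95 pos [0.5682 0.0473 0.0683] F [ 0.27 -0.22 -0.5 ] w 0.0318 q [-0.04  0.43  1.71 -0.01  1.04 -0.2 ]
tool shift mm [ 1.4  4.2 -1.7]
turn deg [-0.18  2.68  1.12] heading 9.82
```

View pics/m4.png

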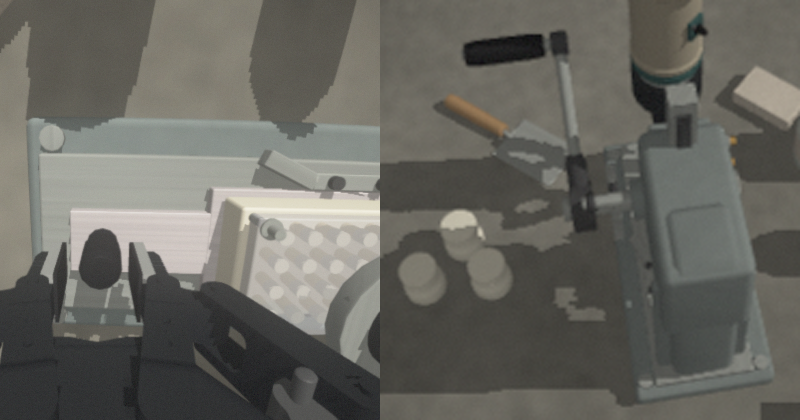

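The picture shows the carrier inside the rails (rail from wrist pixel (450,160) onward), with its tongue's end at (250,212) and the bed's front-left corner at (220,155). The handle in the scene picture stands clear.

Run:
```python
from h import *
a=onz('wrist',[[220,155],[218.5,240]],.03);b=onz('wrist',[[250,212],[252,273]],.038);c=onz('wrist',[[388,190]],.038)
e=onz('wrist',[[220,155],[440,157]],.03)
u=(e[1]-e[0])[:2];u/=np.linalg.norm(u);v=np.array([-u[1],u[0]]);print('psi bed edge',np.degrees(np.arctan2(u[1],u[0])),u)
print('tongue end - bed front mm',(((b-a[0])[:,:2]@u)*1e3),'lat from bed edge',((b-a[0])[:,:2]@v*1e3),'sole rear',(c-a[0])[:,:2]@u*1e3,'front',(a[1]-a[0])[:2]@u*1e3)
t=onz('wrist',[[281,265],],.082);print('knob',t,onz('wrist',[[280,235]],.045))
```

```text
psi bed edge 9.765728457494992 [0.98550953 0.16962005]
tongue end - bed front mm [18.59118299 18.88216866] lat from bed edge [-33.2684949 -73.9255286] sole rear [99.63521087] front -3.7017643939349467
knob [[0.57026735 0.05027342 0.082     ]] [[0.56825606 0.0510397  0.045     ]]
```

Distances match (tongue end ≈20.5 mm behind the bed front, knob at x≈0.570 as predicted, hard stop felt), so the carrier is home. I'll open the fingers and leave upward.

Call:
send_rows(plan=[{"linear": [0,0.002,0],"delta_rot": [0,0,0],"fingers": 0.05},{"linear": [0,0,0],"delta_rot": [0,0,0],"fingers": 0.05},{"linear": [0.001,0,-0.025],"delta_rot": [0,0,0],"fingers": 0.05},{"linear": [0.001,0,-0.025],"delta_rot": [0,0,0],"fingers": 0.05},{"linear": [-0.005,0,-0.03],"delta_rot": [0,0.7,0],"fingers": 0.05},{"linear": [-0.02,0,-0.035],"delta_rot": [0,0.7,0],"fingers": 0.07},{"linear": [-0.02,0,-0.035],"delta_rot": [0,0.7,0],"fingers": 0.07},{"linear": [-0.02,0,-0.035],"delta_rot": [0,0.5,0.3],"fingers": 0.07},{"linear": [-0.015,0,-0.035],"delta_rot": [0,0,0.3],"fingers": 0.07},{"linear": [0,0,-0.035],"delta_rot": [0,0,0],"fingers": 0.07},{"linear": [0,0.02,-0.035],"delta_rot": [0,0,0],"fingers": 0.07},{"linear": [0,0.035,-0.02],"delta_rot": [0,0,0],"fingers": 0.07}])

```text
clock: 10.95
position: [0.5043, -0.0186, 0.388]
ee_rot: [-0.004, 0.996, 0.084, -0.001]
contact_force: [1.2, -0.1, 0.3]
width: 0.0699
```

Run:
```python
from h import *
goto([.600,-.11,.42],9.3)
```

```text
t 10.95 pos [ 0.5043 -0.0186  0.388 ] F [ 1.15 -0.11  0.32] w 0.0699 q [-0.18  0.12  1.33  0.01  1.69 -0.35]
tool shift mm [ 79.  105.9 -33. ]
turn deg [-0.5   0.06  0.32] heading 9.62
```

Call:
send_rows(plan=[{"linear": [0,0.02,-0.016],"delta_rot": [-0.3,0,0],"fingers": 0.07},{"linear": [0.015,0.02,-0.016],"delta_rot": [-0.2,0,0],"fingers": 0.07},{"linear": [0.02,0.025,0],"delta_rot": [0,0,0],"fingers": 0.07},{"linear": [0.02,0.025,0],"delta_rot": [0,0,0],"fingers": 0.07},{"linear": [0.015,0.015,0],"delta_rot": [0,0,0],"fingers": 0.07},{"linear": [0,0,0],"delta_rot": [0,0,0],"fingers": 0.07},{"linear": [0,0,0],"delta_rot": [0,0,0],"fingers": 0.07}])

```text
clock: 11.53
position: [0.597, -0.1218, 0.4335]
ee_rot: [0.006, 0.997, 0.081, 0.011]
contact_force: [-0.3, -0.4, 0.2]
width: 0.0701
```

Run:
```python
from h import *
goto([.619,-.105,.324],9.3)
save('wrist','w5.png')
print([(np.round(x['extent']).tolist(),round(x['p'],2)) for x in manip.find_in('lever_handle','wrist')[:2]])
print(proj('wrist',[[.614,-.065,.317],[.619,-.1,.317],[.624,-.136,.317]]).round(0).tolist())
```

```text
t 11.53 pos [ 0.597  -0.1218  0.4335] F [-0.34 -0.36  0.18] w 0.0701 q [-0.31  0.28  1.02 -0.    1.82 -0.48]
tool shift mm [ 22.1 -14.4 109.8]
turn deg [ 0.75 -1.2  -0.02] heading 9.29
[([292.0, 137.0, 320.0, 229.0], 0.62), ([336.0, 0.0, 454.0, 74.0], 0.24)]
[[306.0, 140.0], [304.0, 181.0], [302.0, 220.0]]
```

View pics/w5.png

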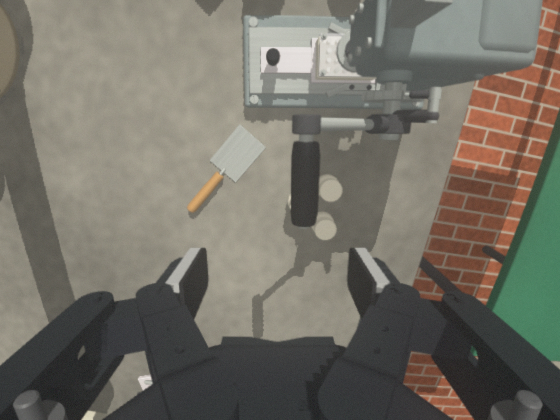

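Handle spans (306,142)–(304,226), matching the prediction; I'll go down on its middle.

Call:
send_rows(plan=[{"linear": [0.008,-0.005,0.02],"delta_rot": [0.4,-0.6,0],"fingers": 0.07},{"linear": [0.008,-0.005,0.02],"delta_rot": [0.35,-0.6,0],"fingers": 0.07},{"linear": [0.006,-0.004,0.02],"delta_rot": [0,0,0],"fingers": 0.07},{"linear": [0,0,0],"delta_rot": [0,0,0],"fingers": 0.07},{"linear": [0,0,0],"delta_rot": [0,0,0],"fingers": 0.07}])

```text
clock: 12.05
position: [0.6127, -0.0989, 0.3757]
ee_rot: [-0.0, 0.997, 0.083, 0.001]
contact_force: [-1.1, -0.6, 1.5]
width: 0.0699
```

Run:
```python
from h import *
goto([.619,-.105,.324],9.3)
```

```text
t 12.05 pos [ 0.6127 -0.0989  0.3757] F [-1.12 -0.62  1.5 ] w 0.0699 q [-0.27  0.31  1.12  0.    1.71 -0.44]
tool shift mm [ 5.1  7.  51.7]
turn deg [ 0.01 -0.13  0.23] heading 9.53
```

Call:
send_rows(plan=[{"linear": [0.0025,0.0035,0.013],"delta_rot": [0,0,0],"fingers": 0.07},{"linear": [0.0025,0.0035,0.013],"delta_rot": [0,0,0.2],"fingers": 0.07},{"linear": [0,0,0.013],"delta_rot": [0,0,0],"fingers": 0.07},{"linear": [0,0,0.013],"delta_rot": [0,0,0],"fingers": 0.07},{"linear": [0,0,0],"delta_rot": [0,0,0],"fingers": 0.07},{"linear": [0,0,0],"delta_rot": [0,0,0],"fingers": 0.07}])

```text
clock: 12.55
position: [0.617, -0.1036, 0.3333]
ee_rot: [0.003, 0.997, 0.083, 0.007]
contact_force: [0.3, -0.0, 0.4]
width: 0.0704
```

Run:
```python
from h import *
goto([.619,-.105,.324],9.3)
print(proj('wrist',[[.614,-.065,.317],[.619,-.1,.317],[.624,-.136,.317]]).round(0).tolist())
```

```text
t 12.55 pos [ 0.617  -0.1036  0.3333] F [ 0.27 -0.02  0.35] w 0.0704 q [-0.28  0.31  1.21  0.    1.6  -0.44]
tool shift mm [1.6 1.7 9.3]
turn deg [ 0.36 -0.78  0.21] heading 9.52
[[283.0, 178.0], [281.0, 240.0], [279.0, 296.0]]
```

Call:
send_rows(plan=[{"linear": [0.0015,0.0015,0.006],"delta_rot": [0.2,-0.5,0],"fingers": 0.06},{"linear": [0,0,0.002],"delta_rot": [0.1,-0.2,0],"fingers": 0.045},{"linear": [0,0,0],"delta_rot": [0,0,0],"fingers": 0.03},{"linear": [0,0,0],"delta_rot": [0,0,0],"fingers": 0.015},{"linear": [0,0,0],"delta_rot": [0,0,0],"fingers": 0.015},{"linear": [0,0,0],"delta_rot": [0,0,0],"fingers": 0.015},{"linear": [0,0,0],"delta_rot": [0,0,0],"fingers": 0.015},{"linear": [0,0,0],"delta_rot": [0,0,0],"fingers": 0.015}], force=30)

```text
clock: 13.22
position: [0.6201, -0.1053, 0.3311]
ee_rot: [0.002, 0.997, 0.083, 0.004]
contact_force: [-0.3, -0.6, -0.6]
width: 0.0154
```

```bash
cat >> h.py <<'E'
PS=np.radians(9.3);U=np.array([np.cos(PS),np.sin(PS),0]);V=np.array([-U[1],U[0],0])
O3=np.array([.6875,.0675,0])
def arc(th2,n,C=None):
    "rows along the handle arc from the measured pose to lever angle th2 (world circle about the axle), mm in tool axes"
    s,R=tool();g=s['position']+R[:,2]*.006
    C=O3+U*.022-V*.155+np.array([0,0,.205]) if C is None else C
    d=g-C;el=np.arctan2(d[2],-d@U);r=np.hypot(d[2],d@U)
    th=.873-el;print('t',round(s['clock'],2),'g',g.round(4),'lever',th.round(3),'r',r.round(4),'lat',round(d@V,4),'F',s['contact_force'].round(2),'w',round(s['width'],4))
    q=[C+r*(-U*np.cos(.873-a)+np.array([0,0,np.sin(.873-a)])) for a in np.linspace(th,th2,n+1)]
    for a,b in zip(q,q[1:]): print((R.T@(b-a)*1e3).round(1).tolist(),end=' ')
    x=np.r_[U];z=np.array([0,0,-1.]);G=np.c_[x,np.cross(z,x),z];print('turn',np.degrees(Ro.from_matrix(R.T@G).as_rotvec()).round(2))
E
python3 -c "
from h import *
arc(.6,5)"
```

```text
t 13.22 g [ 0.6202 -0.1054  0.3251] lever 0.072 r 0.1672 lat -0.0047 F [-0.28 -0.65 -0.6 ] w 0.0154
[-12.1, -0.1, 12.8] [-10.7, -0.1, 14.0] [-9.2, -0.1, 15.1] [-7.5, -0.1, 16.0] [-5.8, -0.1, 16.7] turn [ 0.27 -0.48  0.23]
```

Call:
send_rows(plan=[{"linear": [0,0,0],"delta_rot": [0,0,0],"fingers": 0.07},{"linear": [0,0,0],"delta_rot": [0,0,0],"fingers": 0.07},{"linear": [0,0,0],"delta_rot": [0,0,0],"fingers": 0.07},{"linear": [0,0,-0.015],"delta_rot": [0,0,0],"fingers": 0.07},{"linear": [0,0,-0.015],"delta_rot": [0,0,0],"fingers": 0.07},{"linear": [0,0,0],"delta_rot": [0,0,0],"fingers": 0.07},{"linear": [0,0,0],"delta_rot": [0,0,0],"fingers": 0.07}])

```text
clock: 13.8
position: [0.6193, -0.105, 0.3605]
ee_rot: [0.001, 0.997, 0.083, 0.003]
contact_force: [0.3, 0.5, -0.6]
width: 0.0702
```

Run:
```python
from h import *
a=save('wrist','w6.png');b=save('scene','s6.png')
print([(np.round(x['extent']).tolist(),round(x['p'],2)) for x in manip.find_in('lever_handle','wrist')[:2]],[(np.round(x['extent']).tolist(),round(x['p'],2)) for x in manip.find_in('lever_handle','scene')[:2]])
b=cv2.resize(b[150:270,150:270],(420,420),interpolation=cv2.INTER_CUBIC)
cv2.imwrite('pics/m6.png',np.hstack([a[:,140:420],b])[:,:,::-1])
goto([.62,-.105,.324],9.3)
```

```text
[([261.0, 161.0, 303.0, 287.0], 0.58), ([164.0, 135.0, 255.0, 234.0], 0.18)] [([176.0, 181.0, 215.0, 195.0], 0.76)]
t 14.0 pos [ 0.6189 -0.105   0.3598] F [ 0.03 -0.74 -0.39] w 0.0699 q [-0.28  0.32  1.14 -0.    1.68 -0.44]
tool shift mm [ 0.9  0.1 35.8]
turn deg [ 0.16 -0.24  0.23] heading 9.53
```

View pics/m6.png

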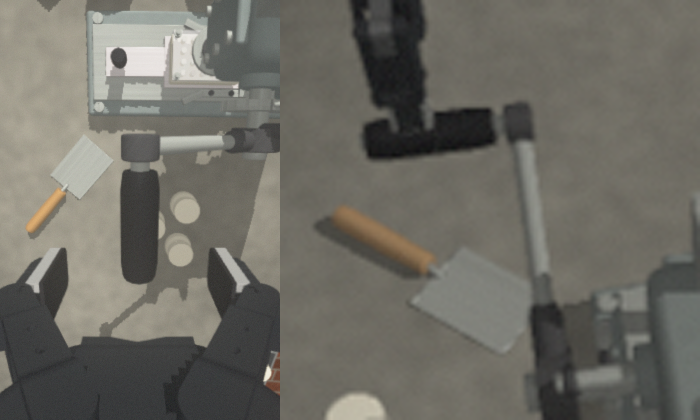

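Wrist view: the handle lies centred between the open pads, columns 261–299, rows 170–283; scene view: handle middle at (193,188), gripper above it.

Run:
```python
from h import *
def tri(w,s):
    o1,d1=ray('wrist',[w]);o2,d2=ray('scene',[s]);d1=d1[0]/np.linalg.norm(d1);d2=d2[0]/np.linalg.norm(d2)
    t=np.linalg.lstsq(np.c_[d1,-d2],o2-o1,rcond=None)[0];a,b=o1+t[0]*d1,o2+t[1]*d2;return ((a+b)/2).round(4),np.linalg.norm(a-b).round(4)
print('inner',tri((281,170),(150+215/3.5,150+125/3.5)),'outer',tri((279,281),(150+87/3.5,150+140/3.5)),'mid',tri((279.5,227),(192.9,187.7)))
K,d,R,t=cam('wrist')
for z in(.29,.3,.31,.32,.33):
    p=onz('wrist',[[280,227],[281,170],[279,283],[261,227],[299,227]],z);print(z,p[0].round(4),'len',np.linalg.norm(p[1]-p[2]).round(4),'dia',np.linalg.norm(p[3]-p[4]).round(4))
```

```text
inner (array([ 0.6149, -0.0645,  0.3176]), np.float64(0.003)) outer (array([ 0.6267, -0.1371,  0.3207]), np.float64(0.005)) mid (array([ 0.6204, -0.101 ,  0.3186]), np.float64(0.0027))
0.29 [ 0.6227 -0.1123  0.29  ] len 0.0899 dia 0.0284
0.3 [ 0.6219 -0.1088  0.3   ] len 0.0856 dia 0.0271
0.31 [ 0.6212 -0.1054  0.31  ] len 0.0813 dia 0.0257
0.32 [ 0.6205 -0.1019  0.32  ] len 0.0771 dia 0.0244
0.33 [ 0.6198 -0.0985  0.33  ] len 0.0728 dia 0.023
```

Run:
```python
from h import *
s,R=tool();p=s['position']
for dz in(0,.006,.025):
    print(dz,proj('wrist',[p+R[:,2]*dz,p+R[:,2]*dz+R[:,0]*.035,p+R[:,2]*dz-R[:,0]*.035,p+R[:,2]*dz+R[:,1]*.011,p+R[:,2]*dz-R[:,1]*.011]).round(0).tolist())
print(manip.tips_ahead)
```

```text
0 [[277.0, 258.0], [345.0, 257.0], [209.0, 258.0], [277.0, 277.0], [277.0, 238.0]]
0.006 [[277.0, 253.0], [342.0, 253.0], [212.0, 253.0], [277.0, 271.0], [277.0, 234.0]]
0.025 [[277.0, 240.0], [336.0, 240.0], [219.0, 240.0], [277.0, 257.0], [277.0, 222.0]]
0.025
```

The earlier close missed the handle: the pads sit higher than the nominal numbers suggest. I'll go about 14 mm deeper, which still leaves the gripper body clear.

Call:
send_rows(plan=[{"linear": [0.0005,0,0.015],"delta_rot": [0.1,-0.2,0],"fingers": 0.07},{"linear": [0.0005,0,0.015],"delta_rot": [0,0,0],"fingers": 0.07},{"linear": [0,0,0.012],"delta_rot": [0,0,0],"fingers": 0.07},{"linear": [0,0,0.004],"delta_rot": [0,0,0],"fingers": 0.07},{"linear": [0,0,0],"delta_rot": [0,0,0],"fingers": 0.07}])

```text
clock: 14.42
position: [0.6192, -0.1046, 0.3099]
ee_rot: [-0.0, 0.997, 0.083, -0.001]
contact_force: [-0.2, 0.3, 0.2]
width: 0.0701
```

Run:
```python
from h import *
goto([.6205,-.105,.316],9.3)
```

```text
t 14.42 pos [ 0.6192 -0.1046  0.3099] F [-0.24  0.33  0.21] w 0.0701 q [-0.28  0.33  1.24 -0.    1.57 -0.44]
tool shift mm [ 1.2  0.6 -6.2]
turn deg [-0.01  0.1   0.23] heading 9.53
```

Call:
send_rows(plan=[{"linear": [0.001,0,-0.003],"delta_rot": [0,0,0],"fingers": 0.05},{"linear": [0,0,0],"delta_rot": [0,0,0],"fingers": 0.035},{"linear": [0,0,0],"delta_rot": [0,0,0],"fingers": 0.01},{"linear": [0,0,0],"delta_rot": [0,0,0],"fingers": 0.01},{"linear": [0,0,0],"delta_rot": [0,0,0],"fingers": 0.01},{"linear": [0,0,0],"delta_rot": [0,0,0],"fingers": 0.01},{"linear": [0,0,0],"delta_rot": [0,0,0],"fingers": 0.01}], force=30)

```text
clock: 15.0
position: [0.6205, -0.1046, 0.3143]
ee_rot: [0.0, 0.997, 0.083, -0.001]
contact_force: [0.4, 0.2, -2.0]
width: 0.0228
```

Run:
```python
from h import *
arc(.5,5)
```

```text
t 15.0 g [ 0.6205 -0.1046  0.3083] lever 0.145 r 0.1553 lat -0.004 F [ 0.35  0.17 -1.96] w 0.0228
[-7.0, -0.0, 8.5] [-6.4, -0.0, 9.0] [-5.7, -0.0, 9.4] [-5.1, -0.0, 9.8] [-4.4, -0.0, 10.1] turn [0.01 0.08 0.2 ]
```

Gripped now (22.8 mm). First stroke down, which must be free travel; I'll watch the forces.

Call:
send_rows(plan=[{"linear": [-0.007,0,0.0075],"delta_rot": [0,0,0],"fingers": 0.01},{"linear": [-0.007,0,0.008],"delta_rot": [0,0,0],"fingers": 0.01},{"linear": [-0.007,0,0.0085],"delta_rot": [0,0,0],"fingers": 0.01},{"linear": [-0.007,0,0.009],"delta_rot": [0,0,0],"fingers": 0.01}])

```text
clock: 15.33
position: [0.5983, -0.1081, 0.285]
ee_rot: [0.0, 0.997, 0.083, 0.008]
contact_force: [3.3, 1.1, -0.4]
width: 0.0229
```

Run:
```python
from h import *
arc(.9,8)
```

```text
t 15.33 g [ 0.5984 -0.1081  0.279 ] lever 0.382 r 0.1569 lat -0.0039 F [ 3.28  1.06 -0.41] w 0.0229
[-4.6, -0.0, 9.0] [-4.0, -0.0, 9.3] [-3.4, -0.0, 9.6] [-2.8, -0.0, 9.8] [-2.2, -0.0, 9.9] [-1.5, -0.0, 10.0] [-0.9, -0.0, 10.1] [-0.2, -0.0, 10.2] turn [ 0.12 -0.88  0.24]
```

Call:
send_rows(plan=[{"linear": [-0.0045,0,0.011],"delta_rot": [0,-0.3,0],"fingers": 0.01},{"linear": [-0.004,0,0.012],"delta_rot": [0,-0.3,0],"fingers": 0.01},{"linear": [-0.0035,0,0.012],"delta_rot": [0,-0.3,0],"fingers": 0.01},{"linear": [-0.003,0,0.012],"delta_rot": [0,0,0],"fingers": 0.01},{"linear": [-0.002,0,0.012],"delta_rot": [0,0,0],"fingers": 0.01},{"linear": [-0.0015,0,0.012],"delta_rot": [0,0,0],"fingers": 0.01},{"linear": [-0.001,0,0.012],"delta_rot": [0,0,0],"fingers": 0.01}])

```text
clock: 15.92
position: [0.576, -0.1117, 0.2061]
ee_rot: [0.002, 0.997, 0.083, 0.002]
contact_force: [1.1, 0.9, 1.0]
width: 0.0229
```

Run:
```python
from h import *
arc(1.25,6)
```

```text
t 15.92 g [ 0.576  -0.1117  0.2001] lever 0.903 r 0.161 lat -0.0038 F [1.12 0.91 0.98] w 0.0229
[0.5, -0.0, 9.3] [1.1, -0.0, 9.2] [1.6, -0.0, 9.2] [2.1, -0.0, 9.1] [2.6, -0.0, 8.9] [3.1, -0.0, 8.8] turn [ 0.29 -0.18  0.18]
```

Call:
send_rows(plan=[{"linear": [0.0005,0,0.011],"delta_rot": [0.1,0,0],"fingers": 0.01},{"linear": [0.001,0,0.011],"delta_rot": [0.1,0,0],"fingers": 0.01},{"linear": [0.002,0,0.011],"delta_rot": [0,0,0],"fingers": 0.01},{"linear": [0.003,0,0.011],"delta_rot": [0,0,0],"fingers": 0.01},{"linear": [0.003,0,0.009],"delta_rot": [0,0,0],"fingers": 0.01}])

```text
clock: 16.33
position: [0.5847, -0.1103, 0.1504]
ee_rot: [0.001, 0.997, 0.082, 0.001]
contact_force: [0.1, -0.8, 1.0]
width: 0.0229
```

Run:
```python
from h import *
arc(1.28,3);arc(.1,20)
```

```text
t 16.33 g [ 0.5848 -0.1103  0.1444] lever 1.252 r 0.1637 lat -0.0038 F [ 0.11 -0.8   1.04] w 0.0229
[0.6, -0.0, 1.4] [0.6, -0.0, 1.4] [0.6, -0.0, 1.4] turn [ 0.09 -0.12  0.16]
t 16.33 g [ 0.5848 -0.1103  0.1444] lever 1.252 r 0.1637 lat -0.0038 F [ 0.11 -0.8   1.04] w 0.0229
[-3.2, 0.0, -8.9] [-2.7, 0.0, -9.0] [-2.2, 0.0, -9.2] [-1.6, 0.0, -9.3] [-1.1, 0.0, -9.4] [-0.6, 0.0, -9.4] [-0.0, 0.0, -9.4] [0.5, 0.0, -9.4] [1.1, 0.0, -9.4] [1.6, 0.0, -9.3] [2.1, 0.0, -9.2] [2.7, 0.0, -9.0] [3.2, 0.0, -8.9] [3.7, 0.0, -8.7] [4.2, 0.0, -8.5] [4.7, 0.0, -8.2] [5.1, 0.0, -7.9] [5.6, 0.0, -7.6] [6.0, 0.0, -7.3] [6.4, 0.0, -6.9] turn [ 0.09 -0.12  0.16]
```

Call:
send_rows(plan=[{"linear": [0.001,0,0.005],"delta_rot": [0,0,0],"fingers": 0.01},{"linear": [0.001,0,0.003],"delta_rot": [0,0,0],"fingers": 0.01}])

```text
clock: 16.5
position: [0.5887, -0.1097, 0.1401]
ee_rot: [0.0, 0.997, 0.083, 0.002]
contact_force: [-0.7, -0.7, 0.7]
width: 0.0231
```

Call:
send_rows(plan=[{"linear": [-0.0045,0,-0.013],"delta_rot": [0,0,0],"fingers": 0.01},{"linear": [-0.004,0,-0.013],"delta_rot": [0,0,0],"fingers": 0.01},{"linear": [-0.003,0,-0.013],"delta_rot": [0,0,0],"fingers": 0.01},{"linear": [-0.002,0,-0.013],"delta_rot": [0,0,0],"fingers": 0.01},{"linear": [-0.001,0,-0.013],"delta_rot": [0,0,0],"fingers": 0.01},{"linear": [0,0,-0.013],"delta_rot": [0,0,0],"fingers": 0.01},{"linear": [0.001,0,-0.013],"delta_rot": [0,0,0],"fingers": 0.01},{"linear": [0.002,0,-0.013],"delta_rot": [0,0,0],"fingers": 0.01},{"linear": [0.003,0,-0.013],"delta_rot": [0,0,0],"fingers": 0.01}])

```text
clock: 17.25
position: [0.5887, -0.1096, 0.2666]
ee_rot: [-0.0, 0.997, 0.082, 0.016]
contact_force: [11.4, 1.5, -9.6]
width: 0.0229
```

```bash
sed -i "s/R\[:,2\]\*.006;\?/R[:,2]*-.001/; s/^O3=.*/O3=np.array([.6865,.0673,0])/" h.py; grep -n "001" h.py
python3 - <<'E'
from h import *
arc(.05,8)
E
```

```text
30:    s,R=tool();g=s['position']+R[:,2]*-.001
t 17.25 g [ 0.5887 -0.1096  0.2676] lever 0.471 r 0.1599 lat -0.0038 F [11.39  1.48 -9.56] w 0.0229
[3.7, 0.0, -7.5] [4.1, 0.0, -7.3] [4.5, 0.0, -7.1] [4.9, 0.0, -6.9] [5.2, 0.0, -6.6] [5.6, 0.0, -6.3] [5.9, 0.0, -6.0] [6.2, 0.0, -5.7] turn [ 0.11 -1.78  0.09]
```

Call:
send_rows(plan=[{"linear": [0.0055,0,-0.008],"delta_rot": [0,-0.6,0],"fingers": 0.01},{"linear": [0.006,0,-0.009],"delta_rot": [0,-0.6,0],"fingers": 0.01},{"linear": [0.006,0,-0.009],"delta_rot": [0,-0.6,0],"fingers": 0.01},{"linear": [0.0065,0,-0.0085],"delta_rot": [0,0,0],"fingers": 0.01},{"linear": [0.007,0,-0.008],"delta_rot": [0,0,0],"fingers": 0.01},{"linear": [0.007,0,-0.0075],"delta_rot": [0,0,0],"fingers": 0.01}])

```text
clock: 17.75
position: [0.6318, -0.1027, 0.3254]
ee_rot: [0.002, 0.997, 0.082, 0.01]
contact_force: [7.8, -0.5, -13.7]
width: 0.0229
```

Run:
```python
from h import *
arc(.03,3)
```

```text
t 17.75 g [ 0.6317 -0.1027  0.3264] lever 0.008 r 0.1595 lat -0.0039 F [  7.83  -0.52 -13.71] w 0.0229
[-0.9, -0.0, 0.7] [-0.9, -0.0, 0.7] [-0.9, -0.0, 0.8] turn [ 0.33 -1.12  0.09]
```

Call:
send_rows(plan=[{"linear": [-0.007,0,0.006],"delta_rot": [0,-0.5,0],"fingers": 0.01},{"linear": [-0.0075,0,0.007],"delta_rot": [0,-0.5,0],"fingers": 0.01},{"linear": [-0.007,0,0.0075],"delta_rot": [0,0,0],"fingers": 0.01},{"linear": [-0.0065,0,0.008],"delta_rot": [0,0,0],"fingers": 0.01},{"linear": [-0.006,0,0.008],"delta_rot": [0,0,0],"fingers": 0.01},{"linear": [-0.0055,0,0.0085],"delta_rot": [0,0,0],"fingers": 0.01}])

```text
clock: 18.25
position: [0.599, -0.108, 0.2863]
ee_rot: [0.004, 0.996, 0.083, 0.014]
contact_force: [4.6, 0.6, -0.7]
width: 0.023
```

Run:
```python
from h import *
arc(.7,10)
```

```text
t 18.25 g [ 0.599  -0.108   0.2873] lever 0.331 r 0.1595 lat -0.0038 F [ 4.6   0.63 -0.68] w 0.023
[-3.1, -0.1, 5.0] [-2.9, -0.1, 5.1] [-2.7, -0.1, 5.2] [-2.5, -0.1, 5.3] [-2.3, -0.1, 5.4] [-2.1, -0.1, 5.5] [-1.9, -0.1, 5.6] [-1.7, -0.1, 5.6] [-1.5, -0.1, 5.7] [-1.3, -0.1, 5.7] turn [ 0.55 -1.54  0.17]
```

Call:
send_rows(plan=[{"linear": [-0.003,0,0.0055],"delta_rot": [0.2,-0.5,0],"fingers": 0.01},{"linear": [-0.003,0,0.0055],"delta_rot": [0.2,-0.5,0],"fingers": 0.01},{"linear": [-0.0027,0,0.0055],"delta_rot": [0.1,-0.5,0],"fingers": 0.01},{"linear": [-0.0025,0,0.0055],"delta_rot": [0,0,0],"fingers": 0.01},{"linear": [-0.0023,0,0.0055],"delta_rot": [0,0,0],"fingers": 0.01},{"linear": [-0.002,0,0.005],"delta_rot": [0,0,0],"fingers": 0.01}])

```text
clock: 18.75
position: [0.5854, -0.1102, 0.2576]
ee_rot: [0.001, 0.997, 0.082, 0.01]
contact_force: [4.4, 0.7, 0.1]
width: 0.0227
```

Call:
send_rows(plan=[{"linear": [-0.0015,0,0.004],"delta_rot": [0,0,0],"fingers": 0.01},{"linear": [-0.0015,0,0.004],"delta_rot": [0,0,0],"fingers": 0.01},{"linear": [-0.0013,0,0.004],"delta_rot": [0,0,0],"fingers": 0.01},{"linear": [-0.0013,0,0.004],"delta_rot": [0,0,0],"fingers": 0.01},{"linear": [-0.001,0,0.004],"delta_rot": [0,0,0],"fingers": 0.01}])

```text
clock: 19.17
position: [0.5796, -0.1111, 0.2371]
ee_rot: [0.002, 0.997, 0.082, 0.013]
contact_force: [4.5, 0.9, -0.4]
width: 0.0235
```

Run:
```python
from h import *
arc(1,10)
```

```text
t 19.17 g [ 0.5795 -0.1111  0.2381] lever 0.665 r 0.1598 lat -0.0038 F [ 4.55  0.85 -0.43] w 0.0235
[-1.2, -0.0, 5.2] [-1.0, -0.0, 5.3] [-0.8, -0.0, 5.3] [-0.6, -0.0, 5.3] [-0.4, -0.0, 5.3] [-0.3, -0.0, 5.4] [-0.1, -0.0, 5.4] [0.1, -0.0, 5.4] [0.3, -0.0, 5.4] [0.5, -0.0, 5.3] turn [ 0.32 -1.45  0.11]
```

Call:
send_rows(plan=[{"linear": [-0.0005,0,0.004],"delta_rot": [0.1,-0.4,0],"fingers": 0.01},{"linear": [-0.0005,0,0.004],"delta_rot": [0.1,-0.4,0],"fingers": 0.01},{"linear": [-0.0003,0,0.004],"delta_rot": [0,-0.4,0],"fingers": 0.01},{"linear": [-0.0002,0,0.004],"delta_rot": [0,0,0],"fingers": 0.01},{"linear": [0,0,0.004],"delta_rot": [0,0,0],"fingers": 0.01}])

```text
clock: 19.58
position: [0.5764, -0.1116, 0.2149]
ee_rot: [0.001, 0.997, 0.082, -0.001]
contact_force: [3.3, 1.6, 0.6]
width: 0.0229
```

Call:
send_rows(plan=[{"linear": [0,0,0.004],"delta_rot": [0,0,0],"fingers": 0.01},{"linear": [0,0,0.004],"delta_rot": [0,0,0],"fingers": 0.01},{"linear": [0,0,0.004],"delta_rot": [0,0,0],"fingers": 0.01},{"linear": [0.0002,0,0.004],"delta_rot": [0,0,0],"fingers": 0.01},{"linear": [0.0003,0,0.004],"delta_rot": [0,0,0],"fingers": 0.01}])

```text
clock: 20.0
position: [0.5762, -0.1116, 0.1926]
ee_rot: [0.001, 0.997, 0.082, -0.002]
contact_force: [2.2, 1.2, 1.4]
width: 0.023
```

Run:
```python
from h import *
arc(1.25,10)
```

```text
t 20.0 g [ 0.5762 -0.1116  0.1936] lever 0.944 r 0.1601 lat -0.0037 F [2.25 1.15 1.4 ] w 0.023
[0.4, -0.0, 4.9] [0.6, -0.0, 4.9] [0.7, -0.0, 4.8] [0.9, -0.0, 4.8] [1.0, -0.0, 4.8] [1.2, -0.0, 4.8] [1.3, -0.0, 4.7] [1.5, -0.0, 4.7] [1.6, -0.0, 4.6] [1.7, -0.0, 4.6] turn [0.08 0.21 0.12]
```

Call:
send_rows(plan=[{"linear": [0.0005,0,0.004],"delta_rot": [0,0,0],"fingers": 0.01},{"linear": [0.0005,0,0.004],"delta_rot": [0,0,0],"fingers": 0.01},{"linear": [0.0006,0,0.004],"delta_rot": [0,0,0],"fingers": 0.01},{"linear": [0.0008,0,0.004],"delta_rot": [0,0,0],"fingers": 0.01},{"linear": [0.001,0,0.004],"delta_rot": [0,0,0],"fingers": 0.01}])

```text
clock: 20.42
position: [0.5792, -0.1112, 0.1708]
ee_rot: [0.001, 0.997, 0.082, -0.002]
contact_force: [1.8, 0.4, 1.4]
width: 0.0229
```

Call:
send_rows(plan=[{"linear": [0.0011,0,0.004],"delta_rot": [0,0,0],"fingers": 0.01},{"linear": [0.0012,0,0.004],"delta_rot": [0,0,0],"fingers": 0.01},{"linear": [0.0013,0,0.004],"delta_rot": [0,0,0],"fingers": 0.01},{"linear": [0.0014,0,0.004],"delta_rot": [0,0,0],"fingers": 0.01},{"linear": [0.0015,0,0.004],"delta_rot": [0,0,0],"fingers": 0.01}])

```text
clock: 20.83
position: [0.5853, -0.1102, 0.1484]
ee_rot: [0.001, 0.997, 0.082, -0.003]
contact_force: [2.4, 2.1, 1.0]
width: 0.0229
```

Run:
```python
from h import *
arc(1.29,4)
```

```text
t 20.83 g [ 0.5854 -0.1102  0.1494] lever 1.227 r 0.1604 lat -0.0038 F [2.41 2.11 1.01] w 0.0229
[0.9, -0.0, 2.4] [0.9, -0.0, 2.4] [1.0, -0.0, 2.3] [1.0, -0.0, 2.3] turn [0.09 0.35 0.13]
```

Call:
send_rows(plan=[{"linear": [0.0014,0,0.0035],"delta_rot": [0,0,0],"fingers": 0.01},{"linear": [0.0014,0,0.0035],"delta_rot": [0,0,0],"fingers": 0.01},{"linear": [0.001,0,0.002],"delta_rot": [0,0,0],"fingers": 0.01}])

```text
clock: 21.08
position: [0.5896, -0.1095, 0.1379]
ee_rot: [0.001, 0.997, 0.082, -0.003]
contact_force: [2.6, 1.9, 1.2]
width: 0.0231
```

Call:
send_rows(plan=[{"linear": [-0.004,0,-0.012],"delta_rot": [0,0,0],"fingers": 0.01},{"linear": [-0.004,0,-0.012],"delta_rot": [0,0,0],"fingers": 0.01},{"linear": [-0.003,0,-0.012],"delta_rot": [0,0,0],"fingers": 0.01},{"linear": [-0.002,0,-0.012],"delta_rot": [0,0,0],"fingers": 0.01},{"linear": [-0.001,0,-0.012],"delta_rot": [0,0,0],"fingers": 0.01},{"linear": [0,0,-0.012],"delta_rot": [0,0,0],"fingers": 0.01},{"linear": [0.0015,0,-0.012],"delta_rot": [0,0,0],"fingers": 0.01},{"linear": [0.0025,0,-0.012],"delta_rot": [0,0,0],"fingers": 0.01},{"linear": [0.0035,0,-0.012],"delta_rot": [0,0,0],"fingers": 0.01},{"linear": [0.005,0,-0.01],"delta_rot": [0,-0.5,0],"fingers": 0.01},{"linear": [0.006,0,-0.01],"delta_rot": [0,-0.5,0],"fingers": 0.01}])

```text
clock: 22.0
position: [0.591, -0.1092, 0.2715]
ee_rot: [0.002, 0.997, 0.082, -0.014]
contact_force: [2.6, -0.7, -4.4]
width: 0.0228
```

Run:
```python
from h import *
arc(.03,8)
```

```text
t 22.0 g [ 0.5911 -0.1092  0.2725] lever 0.436 r 0.1597 lat -0.0038 F [ 2.6  -0.69 -4.36] w 0.0228
[3.4, 0.0, -7.4] [3.8, 0.0, -7.2] [4.1, 0.0, -7.0] [4.5, 0.0, -6.8] [4.8, 0.0, -6.5] [5.2, 0.0, -6.3] [5.5, 0.0, -6.0] [5.8, 0.0, -5.7] turn [0.05 1.58 0.06]
```

Call:
send_rows(plan=[{"linear": [0.005,0,-0.009],"delta_rot": [0,0.4,0],"fingers": 0.01},{"linear": [0.005,0,-0.009],"delta_rot": [0,0.4,0],"fingers": 0.01},{"linear": [0.0055,0,-0.009],"delta_rot": [0,0.4,0],"fingers": 0.01},{"linear": [0.006,0,-0.0085],"delta_rot": [0,0,0],"fingers": 0.01},{"linear": [0.006,0,-0.008],"delta_rot": [0,0,0],"fingers": 0.01},{"linear": [0.006,0,-0.006],"delta_rot": [0,0,0],"fingers": 0.01}])

```text
clock: 22.5
position: [0.6273, -0.1034, 0.3212]
ee_rot: [-0.0, 0.997, 0.082, -0.001]
contact_force: [2.9, -0.1, -7.2]
width: 0.0232
```

Run:
```python
from h import *
arc(.4,16)
```

```text
t 22.5 g [ 0.6273 -0.1034  0.3222] lever 0.047 r 0.1594 lat -0.0039 F [ 2.89 -0.08 -7.15] w 0.0232
[-2.6, -0.0, 2.4] [-2.5, -0.0, 2.5] [-2.4, -0.0, 2.5] [-2.4, -0.0, 2.6] [-2.3, -0.0, 2.6] [-2.3, -0.0, 2.7] [-2.2, -0.0, 2.7] [-2.2, -0.0, 2.8] [-2.1, -0.0, 2.8] [-2.0, -0.0, 2.9] [-2.0, -0.0, 2.9] [-1.9, -0.0, 3.0] [-1.8, -0.0, 3.0] [-1.8, -0.0, 3.0] [-1.7, -0.0, 3.1] [-1.6, -0.0, 3.1] turn [-0.02  0.15  0.06]
```

Call:
send_rows(plan=[{"linear": [-0.0028,0,0.0026],"delta_rot": [0,0,0],"fingers": 0.01},{"linear": [-0.0027,0,0.0026],"delta_rot": [0,0,0],"fingers": 0.01},{"linear": [-0.0026,0,0.0027],"delta_rot": [0,0,0],"fingers": 0.01},{"linear": [-0.0025,0,0.0027],"delta_rot": [0,0,0],"fingers": 0.01},{"linear": [-0.0024,0,0.0028],"delta_rot": [0,0,0],"fingers": 0.01},{"linear": [-0.0023,0,0.0028],"delta_rot": [0,0,0],"fingers": 0.01},{"linear": [-0.0022,0,0.0029],"delta_rot": [0,0,0],"fingers": 0.01},{"linear": [-0.0021,0,0.003],"delta_rot": [0,0,0],"fingers": 0.01},{"linear": [-0.002,0,0.003],"delta_rot": [0,0,0],"fingers": 0.01},{"linear": [-0.002,0,0.003],"delta_rot": [0,0,0],"fingers": 0.01}])

```text
clock: 23.33
position: [0.6034, -0.1073, 0.2933]
ee_rot: [0.0, 0.997, 0.082, 0.004]
contact_force: [5.0, 0.4, -1.3]
width: 0.0226
```

```bash
cat >> h.py <<'E'
_a=arc
def arc(*k):
    _a(*k);s,R=tool();g=s['position']-R[:,2]*.001;d=g-(O3+U*.022-V*.155+np.array([0,0,.205]));e=np.arctan2(d[2],-d@U)
    t=-U*np.sin(e)-np.array([0,0,np.cos(e)]);n=-U*np.cos(e)+np.array([0,0,np.sin(e)]);F=s['contact_force'];print('drag against pull',(-F@t).round(2),'radial',(F@n).round(2))
E
python3 - <<'E'
from h import *
arc(.6,10)
E
```

```text
t 23.33 g [ 0.6034 -0.1073  0.2943] lever 0.279 r 0.1595 lat -0.0039 F [ 5.    0.38 -1.25] w 0.0226
[-2.8, -0.0, 4.3] [-2.7, -0.0, 4.4] [-2.6, -0.0, 4.4] [-2.4, -0.0, 4.5] [-2.3, -0.0, 4.6] [-2.1, -0.0, 4.7] [-2.0, -0.0, 4.7] [-1.8, -0.0, 4.8] [-1.7, -0.0, 4.8] [-1.5, -0.0, 4.9] turn [ 0.06 -0.43  0.08]
drag against pull 1.76 radial -4.84
```

Call:
send_rows(plan=[{"linear": [-0.0018,0,0.003],"delta_rot": [0,-0.2,0],"fingers": 0.01},{"linear": [-0.0018,0,0.003],"delta_rot": [0,-0.2,0],"fingers": 0.01},{"linear": [-0.0017,0,0.003],"delta_rot": [0,0,0],"fingers": 0.01},{"linear": [-0.0017,0,0.0031],"delta_rot": [0,0,0],"fingers": 0.01},{"linear": [-0.0016,0,0.0031],"delta_rot": [0,0,0],"fingers": 0.01},{"linear": [-0.0016,0,0.0032],"delta_rot": [0,0,0],"fingers": 0.01}])

```text
clock: 23.83
position: [0.5926, -0.109, 0.2744]
ee_rot: [0.001, 0.997, 0.082, 0.001]
contact_force: [4.2, 1.3, 0.7]
width: 0.0229
```

Run:
```python
from h import *
arc(.6,10)
```

```text
t 23.83 g [ 0.5926 -0.109   0.2754] lever 0.416 r 0.1596 lat -0.0038 F [4.15 1.26 0.67] w 0.0229
[-1.3, -0.0, 2.6] [-1.2, -0.0, 2.7] [-1.2, -0.0, 2.7] [-1.1, -0.0, 2.7] [-1.1, -0.0, 2.7] [-1.0, -0.0, 2.8] [-1.0, -0.0, 2.8] [-0.9, -0.0, 2.8] [-0.9, -0.0, 2.8] [-0.8, -0.0, 2.8] turn [ 0.09 -0.09  0.08]
drag against pull 2.5 radial -3.57
```

Call:
send_rows(plan=[{"linear": [-0.001,0,0.0032],"delta_rot": [0,0,0],"fingers": 0.01},{"linear": [-0.001,0,0.0032],"delta_rot": [0,0,0],"fingers": 0.01},{"linear": [-0.0009,0,0.0032],"delta_rot": [0,0,0],"fingers": 0.01},{"linear": [-0.0009,0,0.0033],"delta_rot": [0,0,0],"fingers": 0.01},{"linear": [-0.0008,0,0.0033],"delta_rot": [0,0,0],"fingers": 0.01},{"linear": [-0.0008,0,0.0033],"delta_rot": [0,0,0],"fingers": 0.01}])

```text
clock: 24.33
position: [0.5846, -0.1103, 0.2552]
ee_rot: [0.001, 0.997, 0.082, -0.0]
contact_force: [1.5, -0.0, 2.5]
width: 0.0232
```

Run:
```python
from h import *
arc(.75,10)
```

```text
t 24.33 g [ 0.5846 -0.1103  0.2562] lever 0.546 r 0.1597 lat -0.0038 F [ 1.5 -0.   2.5] w 0.0232
[-1.0, -0.0, 3.1] [-0.9, -0.0, 3.1] [-0.9, -0.0, 3.1] [-0.8, -0.0, 3.1] [-0.8, -0.0, 3.2] [-0.7, -0.0, 3.2] [-0.6, -0.0, 3.2] [-0.6, -0.0, 3.2] [-0.5, -0.0, 3.2] [-0.4, -0.0, 3.2] turn [0.15 0.02 0.09]
drag against pull 2.85 radial -0.6
```

Call:
send_rows(plan=[{"linear": [-0.001,0,0.0032],"delta_rot": [0,0,0],"fingers": 0.01},{"linear": [-0.0009,0,0.0032],"delta_rot": [0,0,0],"fingers": 0.01},{"linear": [-0.0009,0,0.0032],"delta_rot": [0,0,0],"fingers": 0.01},{"linear": [-0.0008,0,0.0032],"delta_rot": [0,0,0],"fingers": 0.01}])

```text
clock: 24.67
position: [0.5805, -0.1109, 0.2411]
ee_rot: [0.001, 0.997, 0.082, -0.0]
contact_force: [1.7, 0.3, 1.5]
width: 0.0231
```

Call:
send_rows(plan=[{"linear": [-0.0008,0,0.0032],"delta_rot": [0,0,0],"fingers": 0.01},{"linear": [-0.0007,0,0.0032],"delta_rot": [0,0,0],"fingers": 0.01},{"linear": [-0.0006,0,0.0032],"delta_rot": [0,0,0],"fingers": 0.01},{"linear": [-0.0005,0,0.0032],"delta_rot": [0,0,0],"fingers": 0.01}])

```text
clock: 25.0
position: [0.5777, -0.1114, 0.2269]
ee_rot: [0.001, 0.997, 0.082, -0.0]
contact_force: [1.8, 0.9, 2.1]
width: 0.0233
```

Run:
```python
from h import *
arc(.9,10)
```

```text
t 25.0 g [ 0.5777 -0.1114  0.2279] lever 0.729 r 0.1599 lat -0.0038 F [1.84 0.86 2.09] w 0.0233
[-0.4, -0.0, 2.7] [-0.3, -0.0, 2.7] [-0.3, -0.0, 2.7] [-0.2, -0.0, 2.7] [-0.2, -0.0, 2.7] [-0.1, -0.0, 2.7] [-0.1, -0.0, 2.7] [-0.0, -0.0, 2.7] [0.0, -0.0, 2.7] [0.1, -0.0, 2.7] turn [0.14 0.03 0.09]
drag against pull 2.35 radial -1.64
```

Call:
send_rows(plan=[{"linear": [-0.0004,0,0.0032],"delta_rot": [0,0,0],"fingers": 0.01},{"linear": [-0.0003,0,0.0032],"delta_rot": [0,0,0],"fingers": 0.01},{"linear": [-0.0003,0,0.0032],"delta_rot": [0,0,0],"fingers": 0.01}])

```text
clock: 25.25
position: [0.5765, -0.1116, 0.2162]
ee_rot: [0.001, 0.997, 0.082, -0.0]
contact_force: [2.2, 1.1, 2.4]
width: 0.0231
```

Call:
send_rows(plan=[{"linear": [-0.0002,0,0.0032],"delta_rot": [0,0,0],"fingers": 0.01},{"linear": [-0.0002,0,0.0032],"delta_rot": [0,0,0],"fingers": 0.01},{"linear": [-0.0001,0,0.0032],"delta_rot": [0,0,0],"fingers": 0.01}])

```text
clock: 25.5
position: [0.576, -0.1117, 0.2057]
ee_rot: [0.001, 0.997, 0.082, -0.0]
contact_force: [1.9, 0.7, 2.4]
width: 0.0227
```

Call:
send_rows(plan=[{"linear": [0,0,0.0032],"delta_rot": [0,0,0],"fingers": 0.01},{"linear": [0,0,0.0032],"delta_rot": [0,0,0],"fingers": 0.01},{"linear": [0,0,0.0032],"delta_rot": [0,0,0],"fingers": 0.01}])

```text
clock: 25.75
position: [0.5761, -0.1116, 0.1952]
ee_rot: [0.001, 0.997, 0.082, 0.0]
contact_force: [2.8, 1.1, 3.5]
width: 0.0228
```

Run:
```python
from h import *
arc(1.1,10)
```

```text
t 25.75 g [ 0.5761 -0.1116  0.1962] lever 0.928 r 0.1601 lat -0.0037 F [2.8  1.09 3.45] w 0.0228
[0.2, -0.0, 2.7] [0.2, -0.0, 2.7] [0.3, -0.0, 2.7] [0.3, -0.0, 2.7] [0.4, -0.0, 2.7] [0.4, -0.0, 2.7] [0.5, -0.0, 2.7] [0.5, -0.0, 2.7] [0.6, -0.0, 2.7] [0.6, -0.0, 2.7] turn [0.13 0.01 0.09]
drag against pull 3.28 radial -3.12
```

Call:
send_rows(plan=[{"linear": [0.0002,0,0.003],"delta_rot": [0,0,0],"fingers": 0.01},{"linear": [0.0003,0,0.003],"delta_rot": [0,0,0],"fingers": 0.01}])

```text
clock: 25.92
position: [0.5766, -0.1115, 0.1886]
ee_rot: [0.001, 0.997, 0.082, -0.0]
contact_force: [1.3, 1.2, 2.7]
width: 0.0225
```

Call:
send_rows(plan=[{"linear": [0.0004,0,0.003],"delta_rot": [0,0,0],"fingers": 0.01},{"linear": [0.0004,0,0.003],"delta_rot": [0,0,0],"fingers": 0.01}])

```text
clock: 26.08
position: [0.5773, -0.1115, 0.1819]
ee_rot: [0.001, 0.997, 0.082, -0.0]
contact_force: [2.3, 0.8, 3.2]
width: 0.0232
```

Call:
send_rows(plan=[{"linear": [0.0005,0,0.003],"delta_rot": [0,0,0],"fingers": 0.01},{"linear": [0.0006,0,0.003],"delta_rot": [0,0,0],"fingers": 0.01}])

```text
clock: 26.25
position: [0.5783, -0.1113, 0.1753]
ee_rot: [0.001, 0.997, 0.082, -0.0]
contact_force: [1.5, 1.1, 3.7]
width: 0.0228
```

Call:
send_rows(plan=[{"linear": [0.0006,0,0.003],"delta_rot": [0,0,0],"fingers": 0.01},{"linear": [0.0007,0,0.003],"delta_rot": [0,0,0],"fingers": 0.01}])

```text
clock: 26.42
position: [0.5796, -0.1111, 0.1687]
ee_rot: [0.001, 0.997, 0.082, -0.0]
contact_force: [0.6, -0.2, 5.3]
width: 0.0229
```

Run:
```python
from h import *
arc(1.2,10)
```

```text
t 26.42 g [ 0.5796 -0.1111  0.1697] lever 1.095 r 0.1602 lat -0.0038 F [ 0.62 -0.15  5.33] w 0.0229
[0.4, -0.0, 1.6] [0.4, -0.0, 1.6] [0.4, -0.0, 1.6] [0.4, -0.0, 1.6] [0.4, -0.0, 1.6] [0.5, -0.0, 1.6] [0.5, -0.0, 1.6] [0.5, -0.0, 1.6] [0.5, -0.0, 1.6] [0.5, -0.0, 1.6] turn [0.14 0.06 0.09]
drag against pull 5.07 radial -1.75
```

Call:
send_rows(plan=[{"linear": [0.0002,0,0.001],"delta_rot": [0,0,0],"fingers": 0.01}])

```text
clock: 26.5
position: [0.5799, -0.1111, 0.1675]
ee_rot: [0.001, 0.997, 0.082, -0.0]
contact_force: [1.2, 0.5, 5.7]
width: 0.023
```

Call:
send_rows(plan=[{"linear": [0.0002,0,0.001],"delta_rot": [0,0,0],"fingers": 0.01}])

```text
clock: 26.58
position: [0.5801, -0.111, 0.1666]
ee_rot: [0.001, 0.997, 0.082, -0.0]
contact_force: [0.0, 1.2, 6.2]
width: 0.0225
```

Run:
```python
from h import *
arc(1.2,10)
```

```text
t 26.58 g [ 0.5801 -0.111   0.1676] lever 1.109 r 0.1602 lat -0.0038 F [0.01 1.2  6.23] w 0.0225
[0.4, -0.0, 1.4] [0.4, -0.0, 1.4] [0.4, -0.0, 1.4] [0.4, -0.0, 1.4] [0.4, -0.0, 1.4] [0.4, -0.0, 1.4] [0.4, -0.0, 1.4] [0.4, -0.0, 1.4] [0.5, -0.0, 1.4] [0.5, -0.0, 1.4] turn [0.14 0.07 0.09]
drag against pull 6.01 radial -1.65
```

Call:
send_rows(plan=[{"linear": [0.0002,0,0.001],"delta_rot": [0,0,0],"fingers": 0.01}])

```text
clock: 26.67
position: [0.5803, -0.111, 0.1659]
ee_rot: [0.001, 0.997, 0.082, -0.001]
contact_force: [0.2, 1.2, 6.7]
width: 0.0229
```

Call:
send_rows(plan=[{"linear": [0,0,0],"delta_rot": [0,0,0],"fingers": 0.01}])

```text
clock: 26.75
position: [0.5802, -0.111, 0.1659]
ee_rot: [0.001, 0.997, 0.082, -0.001]
contact_force: [2.6, 0.9, 2.2]
width: 0.0231
```

Run:
```python
from h import *
arc(1.2,10)
```

```text
t 26.75 g [ 0.5802 -0.111   0.1669] lever 1.113 r 0.1603 lat -0.0038 F [2.65 0.95 2.22] w 0.0231
[0.3, -0.0, 1.4] [0.4, -0.0, 1.4] [0.4, -0.0, 1.3] [0.4, -0.0, 1.3] [0.4, -0.0, 1.3] [0.4, -0.0, 1.3] [0.4, -0.0, 1.3] [0.4, -0.0, 1.3] [0.4, -0.0, 1.3] [0.4, -0.0, 1.3] turn [0.14 0.07 0.1 ]
drag against pull 1.49 radial -3.21
```

Call:
send_rows(plan=[{"linear": [0.0003,0,0.0012],"delta_rot": [0,0,0],"fingers": 0.01}])

```text
clock: 26.83
position: [0.5805, -0.1109, 0.1651]
ee_rot: [0.001, 0.997, 0.082, -0.001]
contact_force: [1.0, 1.1, 7.3]
width: 0.0228
```

Call:
send_rows(plan=[{"linear": [0.0003,0,0.0012],"delta_rot": [0,0,0],"fingers": 0.01}])

```text
clock: 26.92
position: [0.5806, -0.1109, 0.1644]
ee_rot: [0.001, 0.997, 0.082, -0.001]
contact_force: [-0.6, 1.7, 8.2]
width: 0.0229
```

Firmly bottomed (8 N at the handle, handle hardly yielding, below the crush level). Letting go.

Call:
send_rows(plan=[{"linear": [0,0,0],"delta_rot": [0,0,0],"fingers": 0.025},{"linear": [0,0,0],"delta_rot": [0,0,0],"fingers": 0.07},{"linear": [0,0,0],"delta_rot": [0,0,0],"fingers": 0.07},{"linear": [0,0,0],"delta_rot": [0,0,0],"fingers": 0.07},{"linear": [0,0,0],"delta_rot": [0,0,0],"fingers": 0.07}])

```text
clock: 27.33
position: [0.5762, -0.1111, 0.1609]
ee_rot: [0.001, 0.997, 0.082, -0.006]
contact_force: [-1.0, 0.5, 0.3]
width: 0.07
```

Call:
send_rows(plan=[{"linear": [0,0,-0.015],"delta_rot": [0,0,0],"fingers": 0.07},{"linear": [0,0,-0.02],"delta_rot": [0,0,0],"fingers": 0.07},{"linear": [0,0,-0.03],"delta_rot": [0,0,0],"fingers": 0.07},{"linear": [-0.01,0.005,-0.03],"delta_rot": [0,0,0],"fingers": 0.07},{"linear": [-0.02,0.01,-0.03],"delta_rot": [0,0,0],"fingers": 0.07},{"linear": [-0.025,0.01,-0.025],"delta_rot": [0,0,0],"fingers": 0.07},{"linear": [-0.03,0.01,-0.01],"delta_rot": [0,0,0],"fingers": 0.07},{"linear": [-0.03,0.01,0],"delta_rot": [0,0,0],"fingers": 0.07},{"linear": [-0.03,0.01,0],"delta_rot": [0,0,0],"fingers": 0.07},{"linear": [0,0,0],"delta_rot": [0,0,0],"fingers": 0.07},{"linear": [0,0,0],"delta_rot": [0,0,0],"fingers": 0.07}])

```text
clock: 28.25
position: [0.4374, -0.1919, 0.3265]
ee_rot: [0.001, 0.996, 0.084, -0.013]
contact_force: [-0.2, -0.9, 0.7]
width: 0.0699
```

Run:
```python
from h import *
goto([.5,-.13,.33],9.3)
w=save('wrist','w9.png');t=save('top','t9.png')
t=cv2.resize(t[115:275,180:370],None,fx=2.6,fy=2.6,interpolation=cv2.INTER_CUBIC)[:416]
t=cv2.copyMakeBorder(t,0,420-t.shape[0],0,0,cv2.BORDER_CONSTANT)
cv2.imwrite('pics/m9.png',np.hstack([w[:,:300],t])[:,:,::-1])
d=cv2.absdiff(cv2.imread('pics/t0.png'),cv2.imread('pics/t9.png'))
for n in('top',):
    for q in['amber_bottle','capsule_jar','mortar','pot0','spatula','label_pack','carrier','carrier_knob']: print(q,[(np.round(x['extent']).tolist(),round(x['p'],2)) for x in manip.find_in(q,n)[:2]])
```

```text
t 28.25 pos [ 0.4374 -0.1919  0.3265] F [-0.19 -0.92  0.66] w 0.0699 q [-0.55  0.1   1.51 -0.02  1.56 -0.71]
tool shift mm [ 71.9 -50.7  -5.3]
turn deg [-0.03  1.46  0.28] heading 9.58
amber_bottle [([186.0, 182.0, 204.0, 208.0], 0.57)]
capsule_jar [([185.0, 228.0, 216.0, 251.0], 0.72), ([301.0, 227.0, 354.0, 266.0], 0.65)]
mortar [([146.0, 207.0, 182.0, 245.0], 0.64)]
pot0 [([302.0, 228.0, 355.0, 265.0], 0.6), ([321.0, 181.0, 338.0, 196.0], 0.54)]
spatula [([304.0, 228.0, 352.0, 264.0], 0.89)]
label_pack [([205.0, 251.0, 239.0, 279.0], 0.59)]
carrier [([248.0, 189.0, 273.0, 235.0], 0.63)]
carrier_knob [([245.0, 191.0, 274.0, 236.0], 0.59), ([186.0, 182.0, 206.0, 207.0], 0.38)]
```

View pics/m9.png

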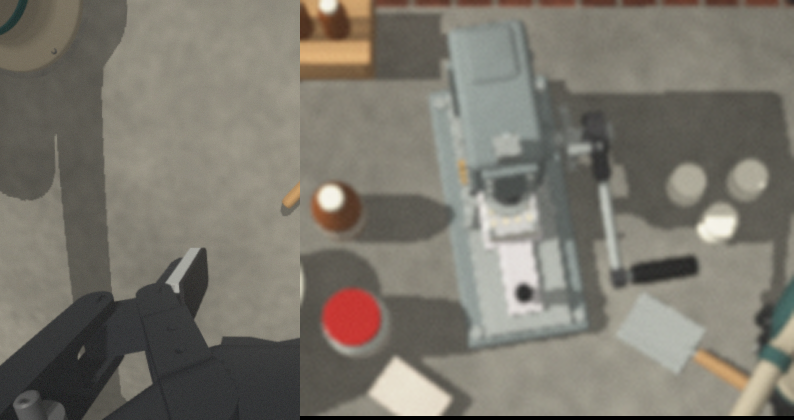

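The picture shows the knob home at crop (524,293), the foot down on the plate, the lever left below level, and the bottle, jar, pots, spatula and labels where they were.

Run:
```python
from h import *
print(onz('top',[[180+224/2.6,115+293/2.6]],.082)); print(manip.sign_off())
```

```text
[[0.56615318 0.04493218 0.082     ]]
the job is handed in; nothing more can be done
None
```

I slid the carrier home against the back stop and worked the press lever in three strokes. The closing plate is down and firmly bottomed. Then I let go, backed the arm off and handed the job in at about 28 s.

**Carrier:** It stopped hard. A last push of about 28 N did not move it. The wrist camera put the tongue's end about 20.5 mm from the bed's front edge, as expected at home, and the knob within about 2 mm of its expected home x. The final top picture read the knob at (0.566, 0.045), about 5 mm off the wrist view's (0.570, 0.050). I took that as pixel error, so the 1 mm fit at home rests on the hard stop rather than on the cameras.

**Press:** The first two strokes met only the free drag of about 1 N. On the third, the drag rose to about 3 N as the plate went down. It then climbed to about 8 N over the last few millimetres, roughly 7 N above free. That is a little over the 4 to 6 N that surely shuts the capsules, but under the 10 N that crushes them. I did not see the plate's depth directly.

**What did not go smoothly:**
- **First push:** it snagged at the rail mouths at about 22 N, until I loosened the grip and pushed with one finger.
- **First grasp of the handle:** it closed above the handle and missed; the second, about 17 mm lower, held.

**Bystanders:** In the last picture the bottle, jar, mortar, pots, spatula and label pack stand where they started, and nothing is touching the robot.

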